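# Load the tube dryer, refit its fuse-bay cover and switch it back on

### The job

Switch the tube dryer off at the isolator on its control box, then lay every bent steel tube in the rack so that both of its ends rest in a pair of V rests (one tube to a pair, any pair), and refit the cover plate over the fuse bay: tilt one edge in under the steel lip, then let it down flat into its pocket. Only when all tubes are in and the cover is home, switch the isolator back on. There are two or three tubes; leave the bottles, slide box and timer where they are.

Things in the scene. Friction and masses are not known exactly. Their poses are not given: they have to be found in the camera images.
- rack: fixed grey rack base, 130 (x) x 284 (y) x 12 mm, origin under its centre, z up. On it three pairs of V rests, 92 mm apart in y. A pair is one V at (+43, +35) mm and one at (-43, -35) mm from the pair's centre, each 22 mm long and open at both ends in x. V bottoms 46 mm, rims 70 mm above the worktop, 30 mm wide at the top, sides 58 degrees from level. Above the base the space between them is free
- rest_1 (a point): pair of rests at rack y = -92 mm: where a tube's origin lies when it is seated (point midway between the two rests, 53.1 mm above the worktop; the tube's centre line is then 61.1 mm above it); axes as the rack
- rest_2 (a point): the same for the pair at rack y = 0
- rest_3 (a point): the same for the pair at rack y = +92 mm
- control_box: fixed grey box, 133 (x) x 231 (y) x 38 mm. Origin on the worktop; z up. Its +y part holds the open rectangular fuse bay (the pocket), its -y part the isolator toggle
- bay_seat (a point): where the plate's origin lies when home: bay centre on its 9 mm ledge, 30 mm above the worktop; axes as control_box. Pocket 105 (x) x 95 (y) mm, rim 8 mm above the ledge on three sides. On the +x side a steel lip overhangs the pocket 13 mm, underside 11 and top 16 mm above the ledge: the plate, +x edge down at 8 to 20 degrees, goes in under it, then its -x edge comes down inside the -x rim
- cover_plate: loose flat aluminium plate, 100 (x) x 90 (y) x 6 mm, 0.13 to 0.25 kg, with a black grip rib on top, 16 mm thick (x), 56 mm long (y), its top 36 mm above the plate's underside. Origin: centre of the underside; z up. Either x edge may go under the lip
- isolator (a joint): angle of the toggle: 0 = off (leaning 0.5 rad from upright to the box's -x side), 1.0 = on (leaning 0.5 rad to +x). It starts on. Its own weight drops it to the nearer end once past the middle, 0.5; about 1 N at the tip moves it
- isolator_pivot (a point): axis of the toggle (along the box's y), 54 mm above the worktop; axes as the control box
- isolator_tip (a point): tip of the toggle, 58 mm from the pivot. The toggle is a white bar 10 mm thick and 22 mm wide (y)
- tube_1: loose steel tube, 16 mm thick, crank-bent in one plane, 0.09 kg: straight middle along its y (to y = +-21 mm), then end arms along x at y = +35 mm (to x = +70) and at y = -35 mm (to x = -70); 140 x 86 mm over all. Origin: under the middle at the underside (centre line 8 mm above), z up. Same after a half turn about z. None if absent
- tube_2: loose steel tube, 16 mm thick, crank-bent in one plane, 0.09 kg: straight middle along its y (to y = +-21 mm), then end arms along x at y = +35 mm (to x = +70) and at y = -35 mm (to x = -70); 140 x 86 mm over all. Origin: under the middle at the underside (centre line 8 mm above), z up. Same after a half turn about z. None if absent
- tube_3: loose steel tube, 16 mm thick, crank-bent in one plane, 0.09 kg: straight middle along its y (to y = +-21 mm), then end arms along x at y = +35 mm (to x = +70) and at y = -35 mm (to x = -70); 140 x 86 mm over all. Origin: under the middle at the underside (centre line 8 mm above), z up. Same after a half turn about z. None if absent
- tall_amber: bystander: brown bottle, 68x68x150 mm, loose; origin at the centre of its underside
- clear_bottle: bystander: clear bottle with blue cap, 56x56x105 mm, loose; origin at the centre of its underside
- slides: bystander: flat white slide box, 55x165x28 mm, loose; origin at the centre of its underside
- timer: bystander: grey lab timer, 62x66x20 mm, loose; origin at the centre of its underside
There are look-alikes about, which are no part of the job. Leave any green look-alike of the tube_2 alone.

How it is judged:
By the outcome, as a careful person would: the job done as asked, in the order asked, and still so for the second after the job is handed in, with the robot touching nothing.
Of tube_1, tube_2, tube_3 only 2 to 3 are there at a start; the rules pass over those that are not, and their reading is None.
At some moment in a run one of tube_1, tube_2, tube_3, cover_plate may be knocked a few centimetres aside while the robot is not near it.
Once in a run the grip may slacken for a moment while it holds something.
It also fails if it takes over 208 s, if anything falls off the work surface, if the arm or the gripper's body presses on something with over 40 N, if the wrist force passes 120 N, or if a joint passes its speed limit or range.

### The arm

A 6-joint arm with a two-finger parallel gripper is mounted at the origin on a cart in front of the work surface, level with it; the furniture and walls round the work are solid. World frame = base frame: x ahead of the robot, y to its left, z up, the work surface at z = 0. Lengths are in m, angles in degrees, forces in N, time in s.
With the tool pointing down it reaches from about 0.35 to 0.875 m from the base axis. Payload 4.2 kg.
Tool frame: the origin (TCP) lies at the very end of the fingers, on their centre line; the grasp point (between the pads) lies 19 mm behind it; z points along the fingers, y is the line along which they close (so a half turn about z gives the same grasp; the last joint's range is limited). The gripper opens to 87 mm and grips with 3 to 60 N. Pads are 19 mm wide; open, the fingers measure 117 mm over their backs; the gripper's body (75 mm by 190 mm) begins 51 mm behind the grasp point.
Start: joints at [78.129, 22.042, 0.453, 0, -68.411, -14.817], TCP at [0.281, 0.558, 0.223] pointing down, gripper open.
Joint ranges: [-179.83, 179.83], [-69.29, 118.12], [-61.27, 80.66], [-181.25, 117.63], [-171.15, -9.14], [-177.46, 177.46]. Speed limits (degrees/s): [159.86, 159.86, 180, 180, 180, 180].

### API

Orientations are given as a 3x3 rotation matrix whose columns are the frame's x, y, z axes.
In Python, from station import sense, cams, r gives the robot as it stands. The module is installed in compiled form; this text tells all that it offers.
- The arm moves only by the tool step_arm, never from a script. Its argument "targets" is text: rows parted by semicolons, each of 4 numbers parted by spaces: the shift along the tool's x, y, z in cm, then the turn about the tool's z in degrees. In form: x y z turn; .... A call has 1 to 12 rows; each row shifts and turns the commanded pose from where the row before left it, along the tool's axes as they then stand; what a row does not reach is not made up. A row lasts 1/12 s, in which the tool goes at most 41.7 mm and 7.16 degrees, less where a joint would pass 70% of its speed; a pose out of reach is approached as far as the arm can. A call with a gripper value outside its range is refused whole. "claw" is the finger opening in cm, from 0 to 8.7, set as the call begins (left out, the last holds). The fingers move at their own pace and stop on an object; the grip force is fixed at half the most. Time passes only in rows, so rows that do not move let the fingers close. It gives the time, the measured TCP pose, the force, the opening and the grip force at its end, in the units of the state.
- sense(): the state, without advancing time (a new reading comes with each control period).
- cams.capture(name): name is "scene" or "top" or "wrist"; returns a dict with "frame" (400x640x3 uint8, blue, green, red), "vertical_fov" (degrees; the focal length in pixels is half the picture's height over the tangent of half this angle, whatever the lens; pixels are square), "cx", "cy" (the principal point, pixels), "dist_coeffs" ([k1, k2, p1, p2, k3] as OpenCV has them; the pictures are not rectified), "eye" and "rotation" of the camera in the world; the wrist camera has in their place "tool_from_camera" (4x4, takes a point from camera to tool coordinates, whose origin is the TCP and whose axes are the flange's). Camera axes: x right, y down, z forward; pixel columns grow to the right and rows downward; lengths in m; the calibration is good to about 2 mm. A picture is of the moment at which its call begins: read the wrist's pose just before it. There is no depth.
- r.finish_job(): hands the job in; it is judged then, once.
The state is a dict: "time_s": time; "joints": joint angles; "joint_velocities": joint speeds; "effort": joint torques, N m; "tcp_pos": TCP position; "ee_rot": TCP orientation; "wrist_force": force on the tool from outside, world axes, zero at the start; "moment": the same for the moment, N m; "gripper_width": opening from 0.0 (shut) to 1.0 (fully open); "gripper_force": force on a finger pad.
Only numpy, scipy, OpenCV 4.12 (cv2) and the standard library are available. Lean on these libraries where they do the work, as an engineer would, in place of code of your own. Each camera call takes 0.05 s, during which the arm holds its last target. There are 200 camera calls.

## Working session

There is one attempt and no reset: what is moved stays moved. The work goes in short steps, Python scripts to look and compute and a tool call to move; the robot and the scene stay as the last step left them, time stands still between calls to the robot, and variables do not carry over. Pictures are saved under pics/ and viewed, at most 14 in all, crops included, and the job is handed in when it is done.

Besides the shell and the picture viewer there is one more tool, called after "Call:" as name(argument=value, ...), one argument or row to a line, values as JSON. step_arm: Moves the arm, as the interface text tells. Its arguments: {"type":"object","properties":{"targets":{"type":"string"},"claw":{"type":"number"}},"required":["targets"]}

```bash
mkdir -p pics
cat > h.py <<'E'
import numpy as np, cv2
from station import sense, cams, r
def K(c):
    h,w=c["frame"].shape[:2]; f=h/2/np.tan(np.radians(c["vertical_fov"])/2)
    return np.array([[f,0,c["cx"]],[0,f,c["cy"]],[0,0,1.]])
def cap(n):
    s=sense(); c=cams.capture(n)
    if n=="wrist":
        T=np.array(c["tool_from_camera"]); R=np.array(s["ee_rot"]); p=np.array(s["tcp_pos"])
        c["rotation"]=R@T[:3,:3]; c["eye"]=R@T[:3,3]+p
    c["rotation"]=np.array(c["rotation"]); c["eye"]=np.array(c["eye"])
    return c
def ray(c,uv):
    q=cv2.undistortPoints(np.array(uv,float).reshape(-1,1,2),K(c),np.array(c["dist_coeffs"],float)).reshape(-1,2)
    return np.c_[q,np.ones(len(q))]@c["rotation"].T
def onz(c,uv,z):
    d=ray(c,uv); return c["eye"]+d*((z-c["eye"][2])/d[:,2])[:,None]
def proj(c,P):
    P=(np.array(P,float).reshape(-1,3)-c["eye"])@c["rotation"]
    return cv2.projectPoints(P,np.zeros(3),np.zeros(3),K(c),np.array(c["dist_coeffs"],float))[0].reshape(-1,2)
E
python3 - <<'E'
from h import *
import pickle
for n in("scene","top"):
    c=cap(n); cv2.imwrite(f"pics/{n}0.png",c["frame"]); pickle.dump(c,open(n+".pkl","wb")); print(n,c["eye"],c["rotation"].round(2).tolist(),c["vertical_fov"])
print(sense())
E
```

```text
scene [-0.17040703 -0.64394791  1.28950503] [[0.64, -0.59, 0.49], [-0.77, -0.49, 0.4], [0.0, -0.64, -0.77]] 44.56928873740985
top [ 0.40298194 -0.00173725  1.66142271] [[0.02, -0.99, 0.14], [-1.0, -0.02, 0.0], [-0.0, -0.14, -0.99]] 51.6975274168133
{'time_s': 0.1, 'joints': array([ 7.81276587e+01,  2.20859011e+01,  3.88528228e-01, -2.36364100e-02,
       -6.84124620e+01, -1.48146515e+01]), 'joint_velocities': array([ 0.00670445,  0.03994895,  0.15316306, -0.02070202,  0.03996224,
       -0.06855635]), 'effort': array([-9.99933654e-04, -3.91689920e+01,  1.87934911e+01,  4.23181280e+00,
        1.34637437e-02, -8.12004987e-05]), 'tcp_pos': array([0.28046762, 0.55793778, 0.22158443]), 'ee_rot': array([[ 8.93405073e-01, -4.49251358e-01, -7.69768333e-04],
       [-4.49252002e-01, -8.93403274e-01, -1.79702460e-03],
       [ 1.19602196e-04,  1.95129086e-03, -9.99998089e-01]]), 'wrist_force': array([-0.60154801,  0.26999308, -1.04852875]), 'moment': array([ 0.03680839,  0.01415635, -0.02153458]), 'gripper_force': 0.0, 'gripper_width': 1.0006737520153097}
```

View pics/scene0.png

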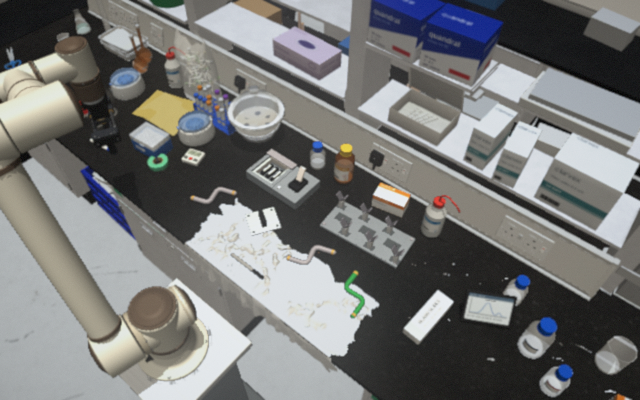

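View pics/top0.png

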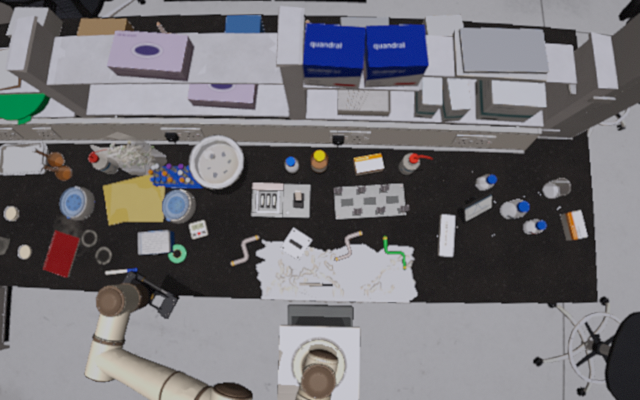

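The top view shows grey-beige tubes at (245,250) and (348,246), with a green look-alike at (395,253). The plate is at (297,241), the control box at (281,200) with its bay on the left and toggle at (299,200), and the rack at (370,201). The candidates for tubes are the two grey ones, which I choose, and the green one, which I leave alone. I'll check that choice in a close crop.

Run:
```python
from h import *
import pickle
c=pickle.load(open("top.pkl","rb")); f=c["frame"]
cv2.imwrite("pics/crop1.png",cv2.resize(f[175:290,225:420],None,fx=4,fy=4,interpolation=cv2.INTER_CUBIC))
P=lambda u,v,z:onz(c,[[u,v]],z)[0].round(3)
print("tubes",P(245,250,.008),P(348,246,.008),"plate",P(297,241,.006),"bay",P(268,200,.038),"tog",P(299,200,.1),"rack",P(370,201,.012))
s=pickle.load(open("scene.pkl","rb"))
cv2.imwrite("pics/crop2.png",cv2.resize(s["frame"][140:280,180:420],None,fx=3.3,fy=3.3,interpolation=cv2.INTER_CUBIC))
```

```text
tubes [0.442 0.306 0.008] [ 0.468 -0.105  0.008] plate [0.483 0.099 0.006] bay [0.642 0.218 0.038] tog [0.635 0.091 0.1  ] rack [ 0.652 -0.191  0.012]
```

View pics/crop1.png

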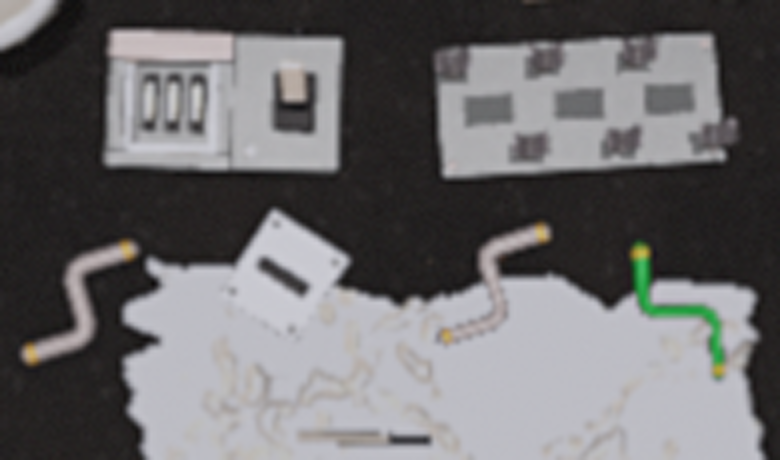

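View pics/crop2.png

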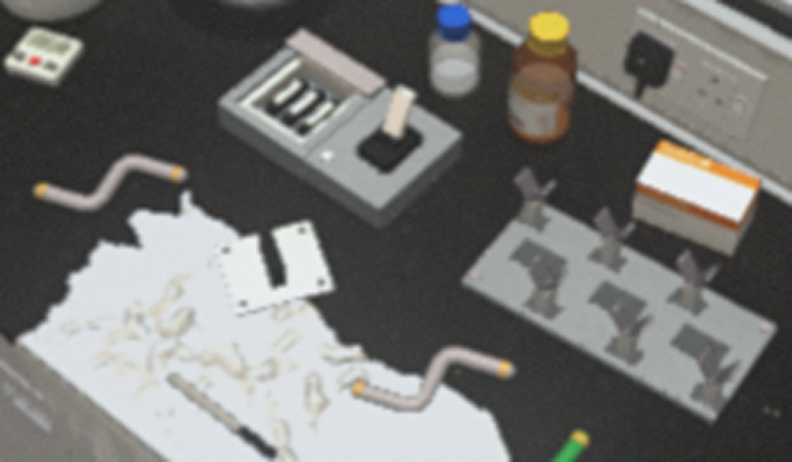

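The crops show two grey tubes with tan ends, handed like the rests. The plate is at crop pixel (292,272), the bay at (172,100) and the toggle at (292,90), leaning to +x. The green tube stays out. I'll write a row planner and then move over the control box.

```bash
cat >> h.py <<'E'
def rows(xyz,psi=None,n=None,step=4.0):
    """rows text to bring measured TCP pose to xyz (m), tool-x yaw psi (deg, world), tool vertical"""
    s=sense(); p=np.array(s["tcp_pos"]); R=np.array(s["ee_rot"]); a=np.degrees(np.arctan2(R[1,0],R[0,0]))
    psi=a if psi is None else psi
    t=-((psi-a+180)%360-180); d=(np.array(xyz)-p)*100
    n=n or max(1,int(np.ceil(max(np.linalg.norm(d)/step,abs(t)/6.5))))
    out=[]
    for i in range(n):
        q=np.radians(a-t*i/n); x=np.array([np.cos(q),np.sin(q)]); y=np.array([np.sin(q),-np.cos(q)])
        e=d/n; out.append(f"{e[:2]@x:.2f} {e[:2]@y:.2f} {-e[2]:.2f} {t/n:.1f}")
    print(n,"; ".join(out))
E
python3 - <<'E'
from h import *
rows([.3,.5,.36],0,n=6); rows([.60,.13,.36])
c=cap("wrist"); print(np.array(c["tool_from_camera"]).round(3).tolist(),c["vertical_fov"],c["dist_coeffs"])
E
```

```text
6 0.72 0.72 -2.31 -4.4; 0.67 0.77 -2.31 -4.4; 0.61 0.82 -2.31 -4.4; 0.54 0.86 -2.31 -4.4; 0.47 0.90 -2.31 -4.4; 0.40 0.94 -2.31 -4.4
14 3.41 1.71 -0.99 -0.0; 3.41 1.71 -0.99 -0.0; 3.41 1.71 -0.99 -0.0; 3.41 1.71 -0.99 -0.0; 3.41 1.71 -0.99 -0.0; 3.41 1.71 -0.99 -0.0; 3.41 1.71 -0.99 -0.0; 3.41 1.71 -0.99 -0.0; 3.41 1.71 -0.99 -0.0; 3.41 1.71 -0.99 -0.0; 3.41 1.71 -0.99 -0.0; 3.41 1.71 -0.99 -0.0; 3.41 1.71 -0.99 -0.0; 3.41 1.71 -0.99 -0.0
[[-0.001, -0.966, -0.26, 0.072], [1.0, -0.001, -0.001, 0.0], [0.001, -0.26, 0.966, -0.163], [0.0, 0.0, 0.0, 1.0]] 64.19158440530732 [-0.02313515  0.          0.          0.          0.        ]
```

Call:
step_arm(
  targets="0.72 0.72 -2.31 -4.4; 0.67 0.77 -2.31 -4.4; 0.61 0.82 -2.31 -4.4; 0.54 0.86 -2.31 -4.4; 0.47 0.90 -2.31 -4.4; 0.40 0.94 -2.31 -4.4",
  claw=0,
)

```text
time_s: 0.65
tcp_pos: [0.3001, 0.4997, 0.3619]
ee_rot: [[1.0, -0.001, -0.0], [-0.001, -1.0, -0.001], [-0.0, 0.001, -1.0]]
wrist_force: [0.8, -0.2, 0.2]
gripper_width: 0.629
gripper_force: 0.0
```

Call:
step_arm(
  targets="2.6 3.2 0 0; 2.6 3.2 0 0; 2.6 3.2 0 0; 2.6 3.2 0 0; 2.6 3.2 0 0; 2.6 3.2 0 0; 2.6 3.2 0 0; 2.6 3.2 0 0; 2.6 3.2 0 0; 2.6 3.2 0 0; 2.6 3.2 0 0; 2.6 3.2 0 0",
)

```text
time_s: 1.65
tcp_pos: [0.611, 0.113, 0.3609]
ee_rot: [[1.0, -0.005, -0.001], [-0.005, -1.0, 0.0], [-0.001, -0.0, -1.0]]
wrist_force: [0.3, 1.1, 0.2]
gripper_width: 0.002
gripper_force: 0.0
```

Call:
step_arm(
  targets="0 0 0 0; 0 0 0 0; 0 0 0 0",
)

```text
time_s: 1.9
tcp_pos: [0.6101, 0.1146, 0.3605]
ee_rot: [[1.0, -0.006, -0.001], [-0.006, -1.0, -0.0], [-0.001, 0.0, -1.0]]
wrist_force: [0.5, 0.2, -0.2]
gripper_width: 0.005
gripper_force: 0.0
```

Run:
```python
from h import *
import pickle
c=cap("wrist"); pickle.dump(c,open("w1.pkl","wb")); cv2.imwrite("pics/w1.png",c["frame"])
s=sense(); print(s["time_s"],s["tcp_pos"],s["ee_rot"].round(3).tolist(),s["wrist_force"])
```

```text
1.95 [0.60981561 0.11529251 0.36095509] [[1.0, -0.005, -0.001], [-0.005, -1.0, -0.0], [-0.001, 0.0, -1.0]] [-0.85198851 -0.52328529 -0.23800694]
```

View pics/w1.png

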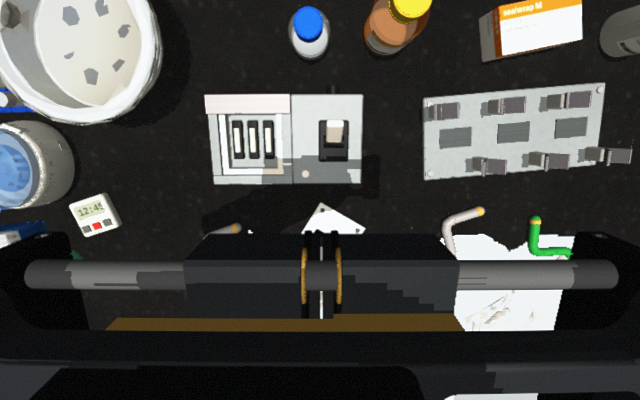

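The wrist view shows the box right corners at (363,95) and (361,185), left bottom (214,185), and the toggle tip at (335,130). The rack corners are (424,97), (604,84) and (425,181), with rests around z=70 mm.

Run:
```python
from h import *
import pickle
c=pickle.load(open("w1.pkl","rb"))
f=lambda z,*uv:print(z,onz(c,uv,z).round(4)[:,:2].tolist())
print("box");f(.038,(363,95),(361,185),(214,185),(207,113));f(.046,(206,95),(291,95),(206,112),(291,113))
f(.038,(219,174),(283,174),(219,114),(285,114)); f(.105,(335,121),(335,130),(335,141))
print("rack");f(.012,(424,97),(604,84),(425,181),(606,172))
# rests: V tops at z .07 image blobs
f(.07,(442,110),(512,106),(575,100),(490,167),(552,160),(615,156))
cv2.imwrite("pics/w1c.png",cv2.resize(c["frame"][75:200,195:395],None,fx=4,fy=4,interpolation=cv2.INTER_CUBIC))
cv2.imwrite("pics/w1r.png",cv2.resize(c["frame"][75:195,410:640],None,fx=3.4,fy=3.4,interpolation=cv2.INTER_CUBIC))
```

```text
box
0.038 [[0.7088, 0.053], [0.5753, 0.0525], [0.5769, 0.2817], [0.6854, 0.2821]]
0.046 [[0.7103, 0.2784], [0.709, 0.1567], [0.6868, 0.2806], [0.6842, 0.1574]]
0.038 [[0.5942, 0.2723], [0.5934, 0.1733], [0.6838, 0.2644], [0.6829, 0.167]]
0.105 [[0.6737, 0.0963], [0.6624, 0.0962], [0.6485, 0.0962]]
rack
0.012 [[0.7071, -0.044], [0.727, -0.3226], [0.5757, -0.0555], [0.5894, -0.3562]]
0.07 [[0.6871, -0.0522], [0.6924, -0.1488], [0.7006, -0.2362], [0.6078, -0.129], [0.6177, -0.2184], [0.6233, -0.3111]]
```

View pics/w1c.png

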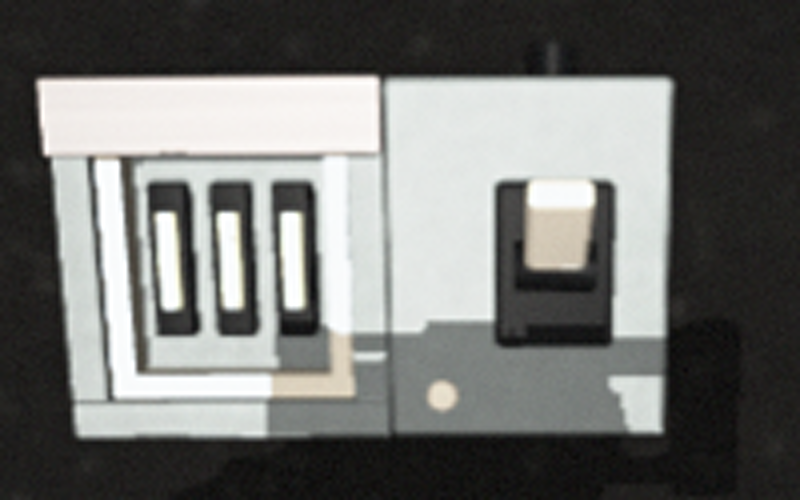

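View pics/w1r.png

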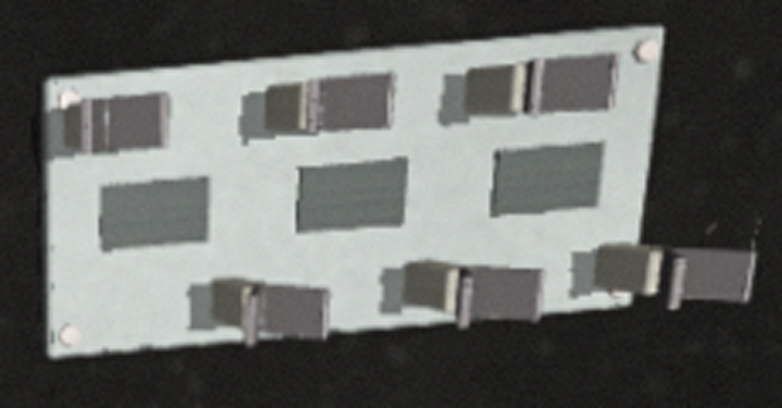

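Measurements agree with the given sizes:
- **Box:** 134 x 229 mm, yaw about 0, with the pivot near (0.642, 0.096).
- **Bay:** centre near (0.646, 0.219).
- **Rack:** centre near (0.652, -0.189), yaw about 4.4°.

Next I'll switch off by pushing from the +x side.

Call:
step_arm(
  targets="3.4 0.65 0 0; 3.4 0.65 0 0; 3.4 0.65 0 0; 0 0 3.4 0; 0 0 3.4 0; 0 0 3.4 0; 0 0 3.4 0; 0 0 3.4 0; 0 0 3.4 0; 0 0 3.4 0; 0 0 3.3 0; 0 0 0 0",
)

```text
time_s: 2.95
tcp_pos: [0.7064, 0.0958, 0.0821]
ee_rot: [[1.0, -0.004, -0.015], [-0.004, -1.0, -0.003], [-0.015, 0.003, -1.0]]
wrist_force: [-0.9, 0.2, -1.5]
gripper_width: 0.005
gripper_force: 0.0
```

Call:
step_arm(
  targets="-1 0 0 0; -1 0 0 0; -1 0 0 0; -1 0 0 0; -1 0 0 0; -1 0 0 0; -0.8 0 0 0; 0 0 0 0; 0 0 0 0",
)

```text
time_s: 3.7
tcp_pos: [0.6446, 0.0961, 0.0919]
ee_rot: [[1.0, -0.004, 0.002], [-0.004, -1.0, 0.001], [0.002, -0.001, -1.0]]
wrist_force: [0.7, -0.3, 0.9]
gripper_width: 0.0
gripper_force: 0.0
```

Call:
step_arm(
  targets="1 0 0 0; 1 0 0 0; 1 0 0 0; 1 0 -1 0; 0 0 -3 0; 0 0 -4 0; 0 0 -4 0; 0 0 -4 0; 0 0 -4 0; 0 0 -4 0; 0 0 0 0; 0 0 0 0",
)

```text
time_s: 4.7
tcp_pos: [0.6855, 0.0953, 0.3346]
ee_rot: [[1.0, -0.005, 0.008], [-0.005, -1.0, 0.002], [0.008, -0.003, -1.0]]
wrist_force: [0.1, 0.0, -1.0]
gripper_width: 0.004
gripper_force: 0.0
```

Run:
```python
from h import *
import pickle
c=cap("top"); f=c["frame"]
w=cap("wrist")
a=cv2.resize(f[175:290,225:420],None,fx=4,fy=4,interpolation=cv2.INTER_CUBIC)[:440,:780]
cv2.imwrite("pics/t2.png",a); pickle.dump(c,open("t2.pkl","wb"));pickle.dump(w,open("w2.pkl","wb"))
# tip position on-leaning vs off-leaning predicted
print(proj(w,[[.67,.096,.105],[.614,.096,.105]]),proj(c,[[.67,.096,.105],[.614,.096,.105]]))
b=w["frame"]; cv2.imwrite("pics/w2.png",cv2.resize(b[0:220,150:420],None,fx=2.8,fy=2.8)); print(sense()["tcp_pos"])
```

```text
[[320.7208851  186.5293395 ]
 [320.97877679 228.83069672]] [[297.90126174 190.85333559]
 [297.41417758 205.34947919]]
[0.68392786 0.09521245 0.32937694]
```

View pics/t2.png

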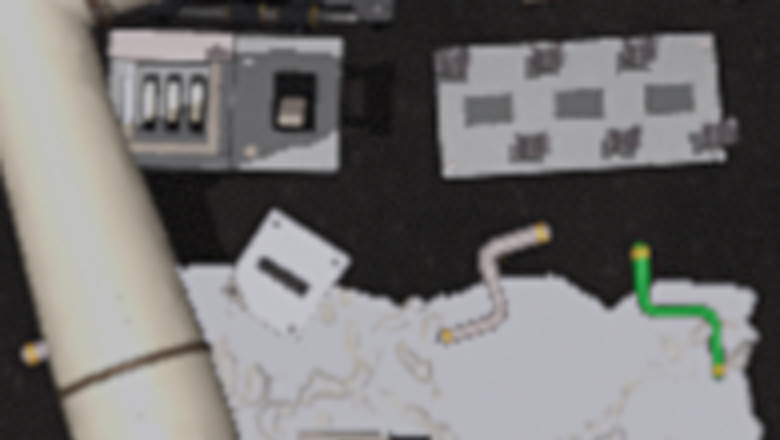

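The toggle is now at crop (292,110), leaning to -x, so it's off. Next is the nearer tube, with ends at crop (543,232) and (446,337).

Run:
```python
from h import *
import pickle
c=pickle.load(open("top.pkl","rb"))
U=lambda u,v:(225+u/4-.4,175+v/4-.4)
for n,p in(("A",[(543,232),(446,337)]),("B",[(128,250),(30,353)])):
    e=onz(c,[U(*q) for q in p],.008); m=e.mean(0); d=e[0]-e[1]
    # tube vector (-70,-35)->(70,35) at 26.57deg
    print(n,e.round(4)[:,:2].tolist(),m.round(4),np.linalg.norm(d)," yaw",np.degrees(np.arctan2(d[1],d[0]))-26.57)
e=onz(c,[U(*q) for q in[(275,208),(350,262),(293,337),(220,290)]],.006);print("plate",e.round(4)[:,:2].tolist(),e.mean(0))
e=onz(c,[U(*q) for q in[(263,262),(305,290)]],.036);print("rib",e.round(4)[:,:2].tolist(),e.mean(0))
```

```text
A [[0.5232, -0.1538], [0.4163, -0.0587]] [ 0.4697 -0.1063  0.008 ] 0.14306821010745296  yaw -68.23690646495777
B [[0.4945, 0.2618], [0.389, 0.3558]] [0.4418 0.3088 0.008 ] 0.1412954829817928  yaw -68.24256843320325
plate [[0.5408, 0.1157], [0.4885, 0.0388], [0.4125, 0.0935], [0.4572, 0.168]] [0.47474526 0.10403789 0.006     ]
rib [[0.4848, 0.1236], [0.4584, 0.0815]] [0.47160099 0.10255738 0.036     ]
```

Run:
```python
from h import *
print(sense()["joints"].round(1)); rows([.47,-.106,.20],22,n=10)
```

```text
[ 21.3  26.4  22.3  -0.  -85.9  68.4]
10 -2.13 2.02 1.29 -2.2; -2.21 1.94 1.29 -2.2; -2.28 1.85 1.29 -2.2; -2.35 1.76 1.29 -2.2; -2.42 1.67 1.29 -2.2; -2.48 1.57 1.29 -2.2; -2.54 1.48 1.29 -2.2; -2.59 1.38 1.29 -2.2; -2.65 1.27 1.29 -2.2; -2.69 1.17 1.29 -2.2
```

Call:
step_arm(
  targets="-2.13 2.02 1.29 -2.2; -2.21 1.94 1.29 -2.2; -2.28 1.85 1.29 -2.2; -2.35 1.76 1.29 -2.2; -2.42 1.67 1.29 -2.2; -2.48 1.57 1.29 -2.2; -2.54 1.48 1.29 -2.2; -2.59 1.38 1.29 -2.2; -2.65 1.27 1.29 -2.2; -2.69 1.17 1.29 -2.2; 0 0 0 0; 0 0 0 0",
  claw=8.7,
)

```text
time_s: 5.8
tcp_pos: [0.4675, -0.1066, 0.1994]
ee_rot: [[0.93, 0.368, -0.004], [0.368, -0.93, -0.0], [-0.004, -0.001, -1.0]]
wrist_force: [0.2, 0.7, 0.0]
gripper_width: 0.837
gripper_force: 0.0
```

Call:
step_arm(
  targets="0 0 0 0; 0 0 0 0; 0 0 0 0",
)

```text
time_s: 6.05
tcp_pos: [0.4706, -0.1052, 0.2012]
ee_rot: [[0.929, 0.371, 0.0], [0.371, -0.929, -0.0], [0.0, 0.0, -1.0]]
wrist_force: [1.0, 0.4, -0.0]
gripper_width: 0.981
gripper_force: 0.0
```

Run:
```python
from h import *
import pickle
c=cap("wrist"); pickle.dump(c,open("w3.pkl","wb")); cv2.imwrite("pics/w3.png",c["frame"])
print(sense()["tcp_pos"], proj(c,[[.47,-.106,.008]]))
```

```text
[ 0.4705024  -0.10514495  0.20121405] [[321.25838354 180.70131597]]
```

View pics/w3.png

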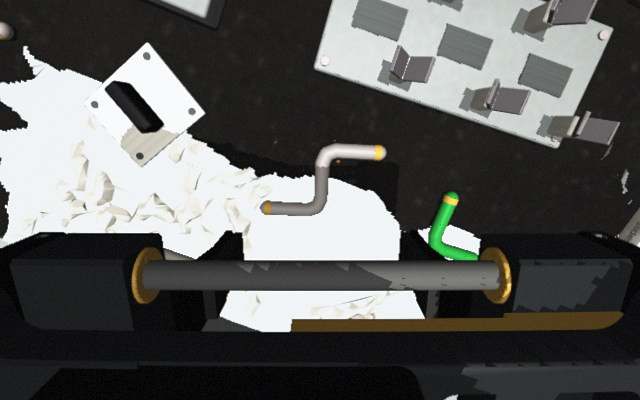

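The tube is clear under the gripper, with ends at (385,153) and (262,208) and its middle at (322,181). The plate corners are at (148,43), (205,117), (139,166) and (84,101).

Run:
```python
from h import *
import pickle
c=pickle.load(open("w3.pkl","rb"))
e=onz(c,[(386,153),(261,208),(322,181)],.008);d=e[0]-e[1]; print(e.round(4)[:,:2].tolist(),e[:2].mean(0).round(4),np.linalg.norm(d),np.degrees(np.arctan2(d[1],d[0]))-np.degrees(np.arctan2(35,70)))
m=onz(c,[(322,165),(322,197)],.008);d=m[0]-m[1];print("mid dir",np.degrees(np.arctan2(d[1],d[0])))
e=onz(c,[(148,43),(205,117),(139,166),(84,101)],.006);print("plate",e.round(4)[:,:2].tolist(),e.mean(0))
e=onz(c,[(315,68),(558,147),(611,20)],.012);print("rack",e.round(4)[:,:2].tolist())
```

```text
[[0.5259, -0.1613], [0.414, -0.0528], [0.47, -0.1069]] [ 0.4699 -0.1071  0.008 ] 0.15585532031860388 -70.69416852832833
mid dir 21.762399351517878
plate [[0.5385, 0.1149], [0.4885, 0.0379], [0.4089, 0.093], [0.4565, 0.1665]] [0.47310243 0.10307862 0.006     ]
rack [[0.5785, -0.0558], [0.6034, -0.3353], [0.7349, -0.3176]]
```

Call:
step_arm(
  targets="-0.12 0.16 3 0; 0 0 3.5 0; 0 0 3.5 0; 0 0 3.5 0; 0 0 3 0; 0 0 1.7 0; 0 0 0.9 0; 0 0 0.5 0; 0 0 0 0; 0 0 0 0",
)

```text
time_s: 6.93
tcp_pos: [0.4703, -0.1074, 0.006]
ee_rot: [[0.929, 0.37, 0.002], [0.37, -0.929, 0.0], [0.002, 0.001, -1.0]]
wrist_force: [0.1, 1.3, 0.2]
gripper_width: 0.999
gripper_force: 0.0
```

Call:
step_arm(
  targets="0 0 0 0; 0 0 0 0; 0 0 0 0; 0 0 0 0; 0 0 0 0; 0 0 0 0; 0 0 0 0; 0 0 0 0",
  claw=0,
)

```text
time_s: 7.6
tcp_pos: [0.4691, -0.1077, 0.0052]
ee_rot: [[0.929, 0.37, -0.0], [0.37, -0.929, -0.0], [-0.0, -0.0, -1.0]]
wrist_force: [-0.1, -0.4, 0.1]
gripper_width: 0.476
gripper_force: 0.0
```

Call:
step_arm(
  targets="0 0 -1 0; 0 0 -2 0; 0 0 -3 0; 0 0 -3 0; 0 0 -3 0; 0 0 -3 0; 0 0 -2 0; 0 0 -2 0; 0 0 0 0; 0 0 0 0",
)

```text
time_s: 8.43
tcp_pos: [0.4695, -0.1075, 0.196]
ee_rot: [[0.929, 0.37, 0.003], [0.37, -0.929, 0.001], [0.003, 0.0, -1.0]]
wrist_force: [0.1, 0.2, -0.6]
gripper_width: 0.008
gripper_force: 0.0
```

Run:
```python
from h import *
s=sense();print(s["joints"].round(1)); rows([.60,-.13,.26],-85.2,n=18)
```

```text
[  6.5   9.3 -21.5  -0.  -59.1 105.2]
18 0.63 0.38 -0.36 5.9; 0.66 0.32 -0.36 5.9; 0.69 0.25 -0.36 5.9; 0.71 0.17 -0.36 5.9; 0.73 0.10 -0.36 5.9; 0.74 0.02 -0.36 5.9; 0.73 -0.05 -0.36 5.9; 0.72 -0.13 -0.36 5.9; 0.71 -0.20 -0.36 5.9; 0.68 -0.28 -0.36 5.9; 0.65 -0.34 -0.36 5.9; 0.61 -0.41 -0.36 5.9; 0.57 -0.47 -0.36 5.9; 0.51 -0.53 -0.36 5.9; 0.46 -0.58 -0.36 5.9; 0.39 -0.62 -0.36 5.9; 0.33 -0.66 -0.36 5.9; 0.26 -0.69 -0.36 5.9
```

The fingers were still closing when I lifted. I'll check that the tube hasn't moved, then retry with a longer wait.

Call:
step_arm(
  targets="0 0 0 0; 0 0 0 0; 0 0 0 0; 0 0 0 0; 0 0 0 0; 0 0 0 0; 0 0 0 0; 0 0 0 0; 0 0 0 0; 0 0 0 0; 0 0 0 0; 0 0 0 0",
  claw=6,
)

```text
time_s: 9.43
tcp_pos: [0.4692, -0.1076, 0.1952]
ee_rot: [[0.929, 0.37, 0.0], [0.37, -0.929, -0.0], [0.0, 0.0, -1.0]]
wrist_force: [0.0, -0.2, 0.1]
gripper_width: 0.682
gripper_force: 0.0
```

```bash
cat >> h.py <<'E'
def ends(c,box,lo=(10,110,110),hi=(25,255,255)):
    """centroids of the tan/orange tube-end caps within pixel box u0,v0,u1,v1"""
    m=cv2.inRange(cv2.cvtColor(c["frame"],cv2.COLOR_BGR2HSV),lo,hi)
    n,_,st,ce=cv2.connectedComponentsWithStats(m)
    return [(ce[i].round(1).tolist(),int(st[i,4])) for i in range(1,n) if st[i,4]>8 and box[0]<=ce[i][0]<=box[2] and box[1]<=ce[i][1]<=box[3]]
E
python3 - <<'E'
from h import *
import pickle
o=pickle.load(open("w3.pkl","rb"));print(ends(o,(200,120,480,230)))
c=cap("wrist");print(sense()["tcp_pos"],sense()["gripper_width"],ends(c,(200,120,480,230)))
print(cv2.absdiff(c["frame"],o["frame"])[140:225,240:400].mean())
E
```

```text
[([378.3, 147.6], 38), ([377.4, 157.1], 31), ([447.1, 199.0], 40), ([455.5, 201.9], 22), ([267.1, 207.7], 76)]
[ 0.46915741 -0.10764077  0.19517546] 0.6859605722671744 [([377.3, 145.7], 40), ([376.8, 155.7], 36), ([447.7, 198.2], 42), ([456.4, 201.1], 25), ([264.6, 206.9], 77)]
11.02936274509804
```

Call:
step_arm(
  targets="0 0 3 0; 0 0 3.5 0; 0 0 3.5 0; 0 0 3.5 0; 0 0 2.7 0; 0 0 1.5 0; 0 0 0.9 0; 0 0 0.4 0; 0 0 0 0",
)

```text
time_s: 10.23
tcp_pos: [0.4693, -0.1077, 0.0048]
ee_rot: [[0.929, 0.37, -0.001], [0.37, -0.929, -0.0], [-0.001, -0.0, -1.0]]
wrist_force: [0.2, -0.2, 0.4]
gripper_width: 0.687
gripper_force: 0.0
```

Call:
step_arm(
  targets="0 0 0 0; 0 0 0 0; 0 0 0 0; 0 0 0 0; 0 0 0 0; 0 0 0 0; 0 0 0 0; 0 0 0 0; 0 0 0 0; 0 0 0 0; 0 0 0 0; 0 0 0 0",
  claw=0,
)

```text
time_s: 11.23
tcp_pos: [0.4691, -0.1076, 0.0053]
ee_rot: [[0.929, 0.37, -0.0], [0.37, -0.929, -0.0], [-0.0, 0.0, -1.0]]
wrist_force: [-0.5, 0.7, 2.4]
gripper_width: 0.172
gripper_force: 29.8
```

Call:
step_arm(
  targets="0 0 -1 0; 0 0 -2 0; 0 0 -3 0; 0 0 -4 0; 0 0 -4 0; 0 0 -4 0; 0 0 -3 0; 0 0 -1 0; 0 0 0 0",
)

```text
time_s: 11.98
tcp_pos: [0.4706, -0.1076, 0.2279]
ee_rot: [[0.929, 0.37, 0.007], [0.37, -0.929, 0.001], [0.006, 0.002, -1.0]]
wrist_force: [0.4, -0.3, -1.0]
gripper_width: 0.176
gripper_force: 29.8
```

Run:
```python
from h import *
rows([.652,-.19,.25],-85.2,n=18)
```

```text
18 0.77 0.80 -0.12 5.9; 0.85 0.71 -0.12 5.9; 0.91 0.62 -0.12 5.9; 0.97 0.53 -0.12 5.9; 1.02 0.42 -0.12 5.9; 1.06 0.31 -0.12 5.9; 1.09 0.20 -0.12 5.9; 1.10 0.09 -0.12 5.9; 1.11 -0.03 -0.12 5.9; 1.10 -0.14 -0.12 5.9; 1.08 -0.25 -0.12 5.9; 1.05 -0.36 -0.12 5.9; 1.00 -0.47 -0.12 5.9; 0.95 -0.57 -0.12 5.9; 0.88 -0.67 -0.12 5.9; 0.81 -0.75 -0.12 5.9; 0.73 -0.83 -0.12 5.9; 0.64 -0.90 -0.12 5.9
```

Call:
step_arm(
  targets="0.77 0.80 -0.12 5.9; 0.85 0.71 -0.12 5.9; 0.91 0.62 -0.12 5.9; 0.97 0.53 -0.12 5.9; 1.02 0.42 -0.12 5.9; 1.06 0.31 -0.12 5.9; 1.09 0.20 -0.12 5.9; 1.10 0.09 -0.12 5.9; 1.11 -0.03 -0.12 5.9",
)

```text
time_s: 12.73
tcp_pos: [0.5591, -0.1484, 0.2324]
ee_rot: [[0.851, -0.526, -0.006], [-0.526, -0.851, 0.001], [-0.006, 0.002, -1.0]]
wrist_force: [-0.4, -0.7, -0.9]
gripper_width: 0.173
gripper_force: 29.8
```

Call:
step_arm(
  targets="1.10 -0.14 -0.12 5.9; 1.08 -0.25 -0.12 5.9; 1.05 -0.36 -0.12 5.9; 1.00 -0.47 -0.12 5.9; 0.95 -0.57 -0.12 5.9; 0.88 -0.67 -0.12 5.9; 0.81 -0.75 -0.12 5.9; 0.73 -0.83 -0.12 5.9; 0.64 -0.90 -0.12 5.9; 0 0 0 0; 0 0 0 0; 0 0 0 0",
)

```text
time_s: 13.73
tcp_pos: [0.6499, -0.1887, 0.2445]
ee_rot: [[0.098, -0.995, -0.004], [-0.995, -0.098, 0.001], [-0.001, 0.004, -1.0]]
wrist_force: [-0.1, -0.7, -0.6]
gripper_width: 0.173
gripper_force: 29.8
```

Run:
```python
from h import *
import pickle
c=cap("wrist"); pickle.dump(c,open("w4.pkl","wb")); cv2.imwrite("pics/w4.png",c["frame"])
s=sense();print(s["tcp_pos"],s["joints"].round(1),s["ee_rot"].round(3).tolist())
```

```text
[ 0.65000437 -0.18869451  0.24524874] [ -2.5  26.6  10.9  -0.  -74.5   8.2] [[0.098, -0.995, -0.003], [-0.995, -0.098, 0.001], [-0.001, 0.003, -1.0]]
```

View pics/w4.png

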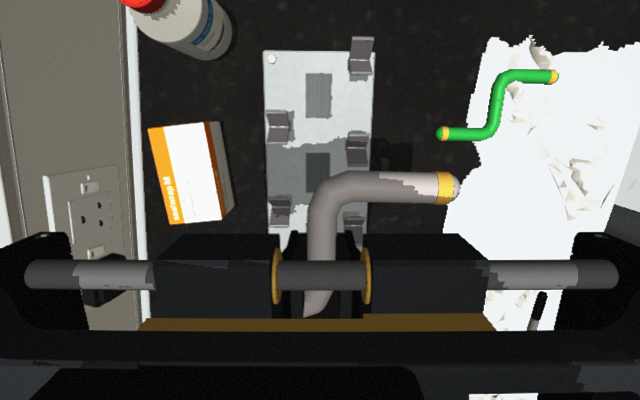

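The tube is held square, with its -x end at (461,187). The rack base corners are at (263,51) and (376,52), and the left edge passes through (267,235).

Run:
```python
from h import *
import pickle
c=pickle.load(open("w4.pkl","rb"))
g=cv2.cvtColor(c["frame"],cv2.COLOR_BGR2GRAY)
def edge(v,lo,hi,pol):  # subpixel-ish column of biggest step
    d=np.diff(cv2.GaussianBlur(g,(3,3),0)[v].astype(int)); s=d[lo:hi]*pol; return lo+int(np.argmax(s))+.5
L=[(edge(v,250,280,1),v) for v in range(60,225,15)]; Rr=[(edge(v,362,385,-1),v) for v in (85,95,105,115,120)]
T=[(u,[i for i in range(40,65) if int(g[i+1,u])-int(g[i,u])>40][:1]) for u in range(275,345,15)]
T=[(u,a[0]+.5) for u,a in T if a]
print(L,Rr,T)
for n,p in(("L",L),("R",Rr),("T",T)):
    q=onz(c,p,.012)[:,:2]; m=np.median(q,0); l=cv2.fitLine(q.astype(np.float32),cv2.DIST_HUBER,0,1e-4,1e-4).ravel(); print(n,l.round(4), np.degrees(np.arctan2(l[1],l[0])))
print("tube end",onz(c,[(461,187),(438,187)],.251),proj(c,[[.6,-.19,.25]]))
```

```text
[(262.5, 60), (263.5, 75), (263.5, 90), (264.5, 105), (264.5, 120), (264.5, 135), (265.5, 150), (266.5, 165), (266.5, 180), (266.5, 195), (267.5, 210)] [(372.5, 85), (372.5, 95), (371.5, 105), (371.5, 115), (371.5, 120)] [(275, 49.5), (290, 49.5), (305, 50.5), (320, 50.5), (335, 50.5)]
L [ 0.0851 -0.9964  0.7212 -0.2199] -85.119484
R [ 0.1012 -0.9949  0.5973 -0.2775] -84.1938
T [ 0.9969  0.0781  0.6816 -0.3289] 4.481564
tube end [[ 0.58354104 -0.23156432  0.251     ]
 [ 0.5951888  -0.23042751  0.251     ]] [[414.13525188 258.57761643]]
```

Rack centre is (0.654, -0.190), yaw 4.8°. The tube in hand is at about 5.9°, so I'll correct and lower it into rest_2.

Call:
step_arm(
  targets="0.17 -0.39 0 1; 0 0 2 0; 0 0 3 0; 0 0 3 0; 0 0 3 0; 0 0 3 0; 0 0 2 0; 0 0 1 0; 0 0 0 0; 0 0 0 0; 0 0 0 0",
)

```text
time_s: 14.7
tcp_pos: [0.6564, -0.1906, 0.079]
ee_rot: [[0.079, -0.997, 0.004], [-0.997, -0.079, -0.001], [0.001, -0.004, -1.0]]
wrist_force: [0.3, -0.6, -0.5]
gripper_width: 0.174
gripper_force: 30.0
```

Call:
step_arm(
  targets="0 0 0.6 0; 0 0 0.6 0; 0 0 0.4 0; 0 0 0 0; 0 0 0 0",
)

```text
time_s: 15.12
tcp_pos: [0.6552, -0.1895, 0.061]
ee_rot: [[0.079, -0.997, 0.001], [-0.997, -0.079, 0.001], [-0.001, -0.001, -1.0]]
wrist_force: [-0.9, 3.7, 2.6]
gripper_width: 0.172
gripper_force: 30.0
```

Call:
step_arm(
  targets="-0.1 0 0.1 0; 0 0 0 0; 0 0 0 0; 0 0 0 0; 0 0 0 0; 0 0 0 0; 0 0 0 0; 0 0 0 0",
  claw=4.5,
)

```text
time_s: 15.78
tcp_pos: [0.6548, -0.1895, 0.0597]
ee_rot: [[0.079, -0.997, -0.0], [-0.997, -0.079, -0.0], [0.0, 0.0, -1.0]]
wrist_force: [0.4, -0.5, 0.1]
gripper_width: 0.514
gripper_force: 0.0
```

Call:
step_arm(
  targets="0 0 -1 0; 0 0 -2 0; 0 0 -3 0; 0 0 -3 0; 0 0 -3 0; 0 0 -3 0; 0 0 -3 0; -1 0 -2 0; -2 0 0 0; -2 0 0 0; 0 0 0 0; 0 0 0 0",
  claw=6,
)

```text
time_s: 16.78
tcp_pos: [0.6509, -0.1387, 0.2609]
ee_rot: [[0.08, -0.997, 0.001], [-0.997, -0.08, -0.0], [0.0, -0.001, -1.0]]
wrist_force: [-0.8, -0.3, -0.1]
gripper_width: 0.688
gripper_force: 0.0
```

Run:
```python
from h import *
import pickle
c=cap("wrist"); t=cap("top"); pickle.dump((c,t),open("w5.pkl","wb"))
cv2.imwrite("pics/w5.png",c["frame"])
y=np.radians(4.8); R=np.array([[np.cos(y),-np.sin(y)],[np.sin(y),np.cos(y)]])
e=np.array([[.07,.035],[-.07,-.035]])@R.T+[.654,-.19]
print("expect",proj(c,np.c_[e,[.061]*2]).round(1).tolist(), ends(c,(150,0,500,235)))
print(sense()["tcp_pos"])
U=lambda u,v:(225+u/4-.4,175+v/4-.4)
print("topB",ends(t,(225,230,265,270)), "A old",ends(t,(330,225,365,265)))
```

```text
expect [[261.5, 164.6], [386.7, 100.2]] [([211.4, 85.1], 10), ([172.0, 128.8], 1385), ([448.5, 85.1], 30), ([447.8, 93.3], 32), ([213.6, 95.9], 13), ([377.2, 95.4], 39), ([221.0, 131.1], 116), ([376.9, 105.4], 41), ([267.6, 165.6], 84), ([227.3, 165.9], 13)]
[ 0.65089845 -0.1398094   0.26016168]
topB [] A old []
```

View pics/w5.png

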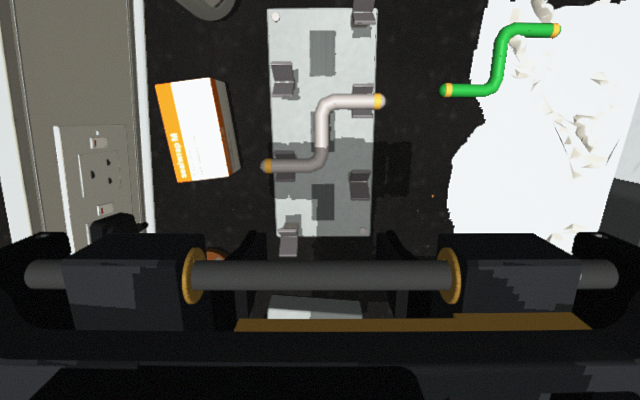

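Tube A is seated, with caps at (377,100) and (267,166) as predicted. Now tube B.

Run:
```python
from h import *
rows([.442,.307,.20],21,n=18)
```

```text
18 -2.57 0.96 0.33 -5.9; -2.65 0.69 0.33 -5.9; -2.71 0.41 0.33 -5.9; -2.74 0.13 0.33 -5.9; -2.74 -0.15 0.33 -5.9; -2.71 -0.43 0.33 -5.9; -2.65 -0.71 0.33 -5.9; -2.56 -0.98 0.33 -5.9; -2.45 -1.23 0.33 -5.9; -2.31 -1.48 0.33 -5.9; -2.14 -1.71 0.33 -5.9; -1.95 -1.92 0.33 -5.9; -1.74 -2.11 0.33 -5.9; -1.52 -2.28 0.33 -5.9; -1.27 -2.43 0.33 -5.9; -1.02 -2.54 0.33 -5.9; -0.75 -2.64 0.33 -5.9; -0.47 -2.70 0.33 -5.9
```

Call:
step_arm(
  targets="-2.57 0.96 0.33 -5.9; -2.65 0.69 0.33 -5.9; -2.71 0.41 0.33 -5.9; -2.74 0.13 0.33 -5.9; -2.74 -0.15 0.33 -5.9; -2.71 -0.43 0.33 -5.9; -2.65 -0.71 0.33 -5.9; -2.56 -0.98 0.33 -5.9; -2.45 -1.23 0.33 -5.9",
)

```text
time_s: 17.63
tcp_pos: [0.5464, 0.0845, 0.23]
ee_rot: [[0.846, -0.532, 0.0], [-0.532, -0.846, -0.0], [0.0, 0.0, -1.0]]
wrist_force: [0.2, 1.1, -0.1]
gripper_width: 0.686
gripper_force: 0.0
```

Call:
step_arm(
  targets="-2.31 -1.48 0.33 -5.9; -2.14 -1.71 0.33 -5.9; -1.95 -1.92 0.33 -5.9; -1.74 -2.11 0.33 -5.9; -1.52 -2.28 0.33 -5.9; -1.27 -2.43 0.33 -5.9; -1.02 -2.54 0.33 -5.9; -0.75 -2.64 0.33 -5.9; -0.47 -2.70 0.33 -5.9; 0 0 0 0; 0 0 0 0; 0 0 0 0",
)

```text
time_s: 18.63
tcp_pos: [0.4436, 0.3075, 0.2003]
ee_rot: [[0.936, 0.352, -0.0], [0.352, -0.936, -0.001], [-0.0, 0.0, -1.0]]
wrist_force: [0.1, -0.7, -0.2]
gripper_width: 0.691
gripper_force: 0.0
```

Run:
```python
from h import *
import pickle
c=cap("wrist"); pickle.dump(c,open("w6.pkl","wb")); cv2.imwrite("pics/w6.png",c["frame"])
print(sense()["tcp_pos"],sense()["joints"].round(1),sense()["ee_rot"][:2,:2].round(3).tolist(), ends(c,(150,0,500,235)), proj(c,[[.4418,.3088,.008]]))
```

```text
[0.44377201 0.30718172 0.20040588] [ 51.9  14.8 -13.5   0.  -61.7  58.7] [[0.936, 0.352], [0.352, -0.936]] [([377.2, 146.6], 40), ([376.5, 156.4], 35), ([267.5, 209.9], 78)] [[319.04122468 181.10542132]]
```

View pics/w6.png

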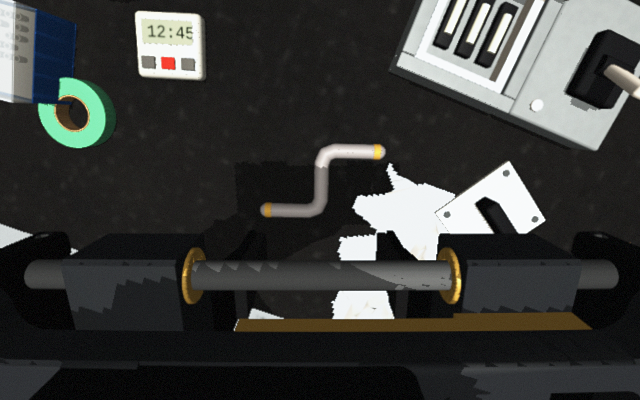

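Tube B's ends are at (385,152) and (261,210), nearly centred. I'll descend and grip.

Call:
step_arm(
  targets="-0.12 0.2 3 0; 0 0 3.5 0; 0 0 3.5 0; 0 0 3.5 0; 0 0 3 0; 0 0 1.7 0; 0 0 0.9 0; 0 0 0.4 0; 0 0 0 0",
)

```text
time_s: 19.43
tcp_pos: [0.4434, 0.3053, 0.0053]
ee_rot: [[0.936, 0.353, 0.0], [0.353, -0.936, -0.0], [-0.0, 0.0, -1.0]]
wrist_force: [-0.6, 0.4, -0.1]
gripper_width: 0.691
gripper_force: 0.0
```

Call:
step_arm(
  targets="0 0 0 0; 0 0 0 0; 0 0 0 0; 0 0 0 0; 0 0 0 0; 0 0 0 0; 0 0 0 0; 0 0 0 0; 0 0 0 0; 0 0 0 0; 0 0 0 0; 0 0 0 0",
  claw=0,
)

```text
time_s: 20.43
tcp_pos: [0.4429, 0.3059, 0.0055]
ee_rot: [[0.935, 0.354, 0.0], [0.354, -0.935, 0.0], [0.0, -0.0, -1.0]]
wrist_force: [-1.3, -0.8, 2.2]
gripper_width: 0.171
gripper_force: 29.9
```

Call:
step_arm(
  targets="0 0 -1 0; 0 0 -2 0; 0 0 -3 0; 0 0 -4 0; 0 0 -4 0; 0 0 -4 0; 0 0 -4 0; 0 0 -2 0; 0 0 0 0",
)

```text
time_s: 21.18
tcp_pos: [0.4449, 0.3073, 0.2521]
ee_rot: [[0.935, 0.354, 0.009], [0.354, -0.935, 0.009], [0.012, -0.005, -1.0]]
wrist_force: [0.6, -0.3, -0.6]
gripper_width: 0.172
gripper_force: 29.9
```

Run:
```python
from h import *
y=np.radians(4.8); t=np.array([.654,-.19])+.092*np.array([-np.sin(y),np.cos(y)]); print(t)
rows([*t,.25],-85.5,n=18)
```

```text
[ 0.64630164 -0.09832266]
18 0.25 2.50 0.01 5.9; 0.50 2.46 0.01 5.9; 0.76 2.40 0.01 5.9; 1.00 2.31 0.01 5.9; 1.23 2.19 0.01 5.9; 1.45 2.06 0.01 5.9; 1.65 1.90 0.01 5.9; 1.84 1.72 0.01 5.9; 2.01 1.52 0.01 5.9; 2.15 1.30 0.01 5.9; 2.27 1.08 0.01 5.9; 2.37 0.84 0.01 5.9; 2.45 0.59 0.01 5.9; 2.49 0.33 0.01 5.9; 2.51 0.07 0.01 5.9; 2.51 -0.18 0.01 5.9; 2.48 -0.44 0.01 5.9; 2.42 -0.69 0.01 5.9
```

Call:
step_arm(
  targets="0.25 2.50 0 5.9; 0.50 2.46 0 5.9; 0.76 2.40 0 5.9; 1.00 2.31 0 5.9; 1.23 2.19 0 5.9; 1.45 2.06 0 5.9; 1.65 1.90 0 5.9; 1.84 1.72 0 5.9; 2.01 1.52 0 5.9",
)

```text
time_s: 21.93
tcp_pos: [0.5429, 0.1014, 0.2444]
ee_rot: [[0.842, -0.54, -0.002], [-0.54, -0.842, -0.001], [-0.002, 0.002, -1.0]]
wrist_force: [-0.1, 0.3, -1.3]
gripper_width: 0.171
gripper_force: 29.9
```

Call:
step_arm(
  targets="2.15 1.30 0 5.9; 2.27 1.08 0 5.9; 2.37 0.84 0 5.9; 2.45 0.59 0 5.9; 2.49 0.33 0 5.9; 2.51 0.07 0 5.9; 2.51 -0.18 0 5.9; 2.48 -0.44 0 5.9; 2.42 -0.69 0 5.9; 0 0 0 0; 0 0 0 0; 0 0 0 0",
)

```text
time_s: 22.93
tcp_pos: [0.6432, -0.0998, 0.2442]
ee_rot: [[0.079, -0.997, -0.002], [-0.997, -0.079, 0.0], [-0.001, 0.002, -1.0]]
wrist_force: [-0.5, 0.4, -0.6]
gripper_width: 0.172
gripper_force: 29.9
```

Run:
```python
from h import *
import pickle
c=cap("wrist"); pickle.dump(c,open("w7.pkl","wb")); s=sense()
print(s["tcp_pos"],s["ee_rot"][:2,:2].round(3).tolist(),s["joints"].round(1),s["gripper_width"])
e=ends(c,(250,0,520,235)); print(e)
# seated tube A still at rest 2?
y=np.radians(4.8); R=np.array([[np.cos(y),-np.sin(y)],[np.sin(y),np.cos(y)]])
q=np.array([[.065,.035],[-.065,-.035]])@R.T+[.654,-.19]; print("A caps exp",proj(c,np.c_[q,[.061]*2]).round(1).tolist())
p=s["tcp_pos"]; R=s["ee_rot"][:2,:2]; 
# held: tool x = tube -y ... expect cap at tube(-.065,-.035)
psi=np.arctan2(R[1,0],R[0,0])+np.pi/2; M=np.array([[np.cos(psi),-np.sin(psi)],[np.sin(psi),np.cos(psi)]])
h=p[:2]+M@[-.065,-.035]; print("held cap exp",proj(c,[[*h,p[2]+.0027]]).round(1),np.degrees(psi))
rows([.6463,-.0983,.08],-85.2,n=1)
```

```text
[ 0.6432818  -0.09932565  0.24475086] [[0.08, -0.997], [-0.997, -0.08]] [  5.4  23.9   6.6  -0.  -72.7  -0.8] 0.17502445779703676
[([452.1, 52.2], 78), ([376.4, 52.4], 41), ([375.8, 64.0], 50), ([258.5, 125.5], 42), ([258.9, 136.0], 34), ([443.6, 181.4], 221), ([442.4, 200.3], 144)]
A caps exp [[256.6, 130.0], [381.7, 58.5]]
held cap exp [[447.7 188.5]] 4.575624581164559
1 -0.08 -0.31 16.48 -0.2
```

Call:
step_arm(
  targets="-0.08 -0.25 0 -0.2; 0 0 2 0; 0 0 3 0; 0 0 3 0; 0 0 3 0; 0 0 3 0; 0 0 1.7 0; 0 0 0.8 0; 0 0 0 0; 0 0 0 0; 0 0 0 0",
)

```text
time_s: 23.9
tcp_pos: [0.6479, -0.0986, 0.0825]
ee_rot: [[0.083, -0.997, 0.004], [-0.997, -0.083, -0.0], [0.001, -0.004, -1.0]]
wrist_force: [1.1, -1.1, -0.6]
gripper_width: 0.176
gripper_force: 29.9
```

Call:
step_arm(
  targets="0 0 0.6 0; 0 0 0.6 0; 0 0 0.5 0; 0 0 0 0; 0 0 0 0",
)

```text
time_s: 24.32
tcp_pos: [0.6461, -0.099, 0.0628]
ee_rot: [[0.082, -0.997, -0.001], [-0.997, -0.082, -0.0], [0.0, 0.001, -1.0]]
wrist_force: [0.7, 0.3, -0.9]
gripper_width: 0.175
gripper_force: 29.9
```

Call:
step_arm(
  targets="0 0 0.3 0; 0 0 0 0; 0 0 0 0",
)

```text
time_s: 24.57
tcp_pos: [0.6469, -0.0986, 0.0607]
ee_rot: [[0.083, -0.997, 0.001], [-0.997, -0.083, 0.0], [-0.0, -0.001, -1.0]]
wrist_force: [-1.2, 0.9, -0.2]
gripper_width: 0.17
gripper_force: 29.9
```

Call:
step_arm(
  targets="0 0 0 0; 0 0 0 0; 0 0 0 0; 0 0 0 0; 0 0 0 0; 0 0 0 0; 0 0 0 0; 0 0 0 0",
  claw=4.5,
)

```text
time_s: 25.23
tcp_pos: [0.6464, -0.099, 0.0604]
ee_rot: [[0.082, -0.997, -0.0], [-0.997, -0.082, -0.0], [0.0, 0.0, -1.0]]
wrist_force: [0.7, -0.2, 0.4]
gripper_width: 0.515
gripper_force: 0.0
```

Call:
step_arm(
  targets="0 0 -1 0; 0 0 -2 0; 0 0 -3 0; 0 0 -3 0; 0 0 -3 0; 0 0 -3 0; 0 0 -3 0; -1 0 -2 0; -2 0 0 0; -3 0 0 0; 0 0 0 0; 0 0 0 0",
  claw=8,
)

```text
time_s: 26.23
tcp_pos: [0.6414, -0.038, 0.2614]
ee_rot: [[0.084, -0.996, 0.001], [-0.996, -0.084, 0.0], [0.0, -0.001, -1.0]]
wrist_force: [-0.3, -0.7, 0.2]
gripper_width: 0.917
gripper_force: 0.0
```

Run:
```python
from h import *
import pickle
c=cap("wrist"); pickle.dump(c,open("w8.pkl","wb")); s=sense()
y=np.radians(4.8); R=np.array([[np.cos(y),-np.sin(y)],[np.sin(y),np.cos(y)]])
for o in(0,.092):
  q=np.array([[.0625,.035+o],[-.0625,-.035+o]])@R.T+[.654,-.19]; print("caps exp",proj(c,np.c_[q,[.061]*2]).round(1).tolist())
print(ends(c,(240,0,420,235)))
rows([.475,.10,.24],-120 ,n=8)
# rack/plate now: plate corners from top
t=cap("top"); pickle.dump(t,open("t8.pkl","wb"))
```

```text
caps exp [[263.2, 70.0], [383.4, -3.2]]
caps exp [[266.8, 156.3], [379.5, 91.6]]
[([380.1, 2.4], 43), ([262.8, 64.9], 33), ([263.1, 75.4], 41), ([377.3, 86.6], 38), ([377.1, 97.2], 44), ([267.2, 156.9], 85)]
8 -1.90 1.93 0.26 4.3; -1.75 2.07 0.26 4.3; -1.59 2.19 0.26 4.3; -1.42 2.31 0.26 4.3; -1.24 2.41 0.26 4.3; -1.05 2.50 0.26 4.3; -0.86 2.57 0.26 4.3; -0.66 2.63 0.26 4.3
```

Both tubes match the predicted cap positions within 2 px. Next, a hover over the plate, with the tool set to grip the rib by its ends so that it can pitch.

Run:
```python
from h import *
rows([.473,.103,.23],-33.5,n=8)
```

```text
8 -1.95 1.95 0.38 -6.5; -2.15 1.72 0.38 -6.5; -2.33 1.47 0.38 -6.5; -2.49 1.19 0.38 -6.5; -2.60 0.91 0.38 -6.5; -2.69 0.61 0.38 -6.5; -2.74 0.30 0.38 -6.5; -2.76 -0.01 0.38 -6.5
```

Call:
step_arm(
  targets="-1.95 1.95 0.38 -6.5; -2.15 1.72 0.38 -6.5; -2.33 1.47 0.38 -6.5; -2.49 1.19 0.38 -6.5; -2.60 0.91 0.38 -6.5; -2.69 0.61 0.38 -6.5; -2.74 0.30 0.38 -6.5; -2.76 -0.01 0.38 -6.5; 0 0 0 0; 0 0 0 0; 0 0 0 0",
  claw=8.7,
)

```text
time_s: 27.25
tcp_pos: [0.4734, 0.1025, 0.2304]
ee_rot: [[0.835, -0.55, 0.001], [-0.55, -0.835, 0.0], [0.001, -0.001, -1.0]]
wrist_force: [0.3, -0.5, 0.9]
gripper_width: 0.998
gripper_force: 0.0
```

Run:
```python
from h import *
import pickle
c=cap("wrist"); pickle.dump(c,open("w9.pkl","wb")); s=sense(); print(s["tcp_pos"],s["ee_rot"][:2,:2].round(3).tolist())
cv2.imwrite("pics/w9.png",c["frame"])
```

```text
[0.47356305 0.10235044 0.23023806] [[0.835, -0.55], [-0.55, -0.835]]
```

View pics/w9.png

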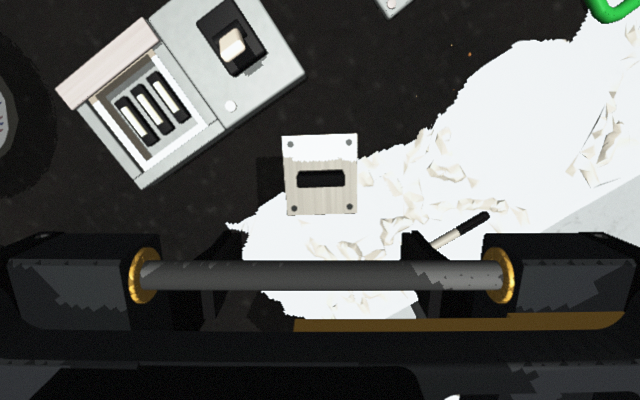

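The plate holes are at (291,144), (349,142), (351,208) and (295,209), and the rib runs u 297–345 about (321,178), almost aligned with the tool.

Run:
```python
from h import *
import pickle
c=pickle.load(open("w9.pkl","rb"));s=sense();p=s["tcp_pos"];R=s["ee_rot"]
h=onz(c,[(291,144),(349,142),(351,208),(295,209)],.006); print(h[:,:2].round(4).tolist(),h.mean(0))
for i,j in((0,1),(3,2),(0,3),(1,2)):
    d=R.T@(h[j]-h[i]); print(np.degrees(np.arctan2(d[1],d[0])).round(1),np.linalg.norm(d).round(4))
g=cv2.cvtColor(c["frame"],cv2.COLOR_BGR2GRAY)[160:195,288:356]; _,l,st,ce=cv2.connectedComponentsWithStats((g<60).astype(np.uint8)); k=1+np.argmax(st[1:,4]);m=(l==k).astype(np.uint8)
b=cv2.minAreaRect(cv2.findNonZero(m));ctr=np.array(b[0])+[288,160];print(b,ctr)
q=onz(c,[ctr],.033)[0];print("rib",q,"tool delta from plate ctr",R.T@(h.mean(0)-p),"rib",R.T@(q-p))
```

```text
[[0.525, 0.1121], [0.4886, 0.0527], [0.4174, 0.0944], [0.4553, 0.1544]] [0.47156302 0.10339686 0.006     ]
88.1 0.0697
88.9 0.0709
177.8 0.0815
177.0 0.0826
((32.44121170043945, 18.29513168334961), (16.05942153930664, 47.24778366088867), 88.02507019042969) [320.4412117  178.29513168]
rib [0.47489075 0.1027059  0.033     ] tool delta from plate ctr [-0.0023803   0.00030455  0.22423658] rib [ 0.00079466 -0.00095917  0.19723892]
```

Call:
step_arm(
  targets="-0.05 -0.03 3 -2; 0 0 3.5 0; 0 0 3.5 0; 0 0 3.5 0; 0 0 3.5 0; 0 0 2.5 0; 0 0 1.3 0; 0 0 0.7 0; 0 0 0.45 0; 0 0 0 0; 0 0 0 0",
)

```text
time_s: 28.22
tcp_pos: [0.4735, 0.1035, 0.0111]
ee_rot: [[0.854, -0.52, 0.001], [-0.52, -0.854, 0.001], [0.001, -0.001, -1.0]]
wrist_force: [-0.4, 0.1, 0.4]
gripper_width: 1.002
gripper_force: 0.0
```

Call:
step_arm(
  targets="0 0 0 0; 0 0 0 0; 0 0 0 0; 0 0 0 0; 0 0 0 0; 0 0 0 0; 0 0 0 0; 0 0 0 0; 0 0 0 0; 0 0 0 0; 0 0 0 0; 0 0 0 0",
  claw=0,
)

```text
time_s: 29.22
tcp_pos: [0.4727, 0.1036, 0.0107]
ee_rot: [[0.855, -0.519, 0.0], [-0.519, -0.855, 0.0], [0.0, -0.0, -1.0]]
wrist_force: [-1.1, 0.1, 4.7]
gripper_width: 0.644
gripper_force: 30.0
```

Run:
```python
from h import *
s=sense();print(s["gripper_width"]*87,s["gripper_force"],s["tcp_pos"],s["wrist_force"])
```

```text
56.05775992340248 29.999168375506997 [0.47268755 0.1035994  0.01072325] [-1.10266769  0.05600608  4.74718959]
```

Call:
step_arm(
  targets="0 0 -1 0; 0 0 -2 0; 0 0 -3 0; 0 0 -3 0; 0 0 -3 0; 0 0 -3 0; 0 0 -2 0; 0 0 -1 0; 0 0 0 0",
)

```text
time_s: 29.97
tcp_pos: [0.4734, 0.1039, 0.1922]
ee_rot: [[0.855, -0.519, 0.004], [-0.519, -0.855, 0.002], [0.002, -0.004, -1.0]]
wrist_force: [-0.3, 0.3, -2.2]
gripper_width: 0.641
gripper_force: 30.0
```

Run:
```python
from h import *
rows([.624,.219,.18],0,n=9,)
```

```text
9 0.77 -1.96 0.14 -3.5; 0.88 -1.91 0.14 -3.5; 1.00 -1.86 0.14 -3.5; 1.11 -1.79 0.14 -3.5; 1.21 -1.72 0.14 -3.5; 1.32 -1.64 0.14 -3.5; 1.41 -1.56 0.14 -3.5; 1.51 -1.47 0.14 -3.5; 1.59 -1.38 0.14 -3.5
```

Call:
step_arm(
  targets="0.77 -1.96 0.14 -3.5; 0.88 -1.91 0.14 -3.5; 1.00 -1.86 0.14 -3.5; 1.11 -1.79 0.14 -3.5; 1.21 -1.72 0.14 -3.5; 1.32 -1.64 0.14 -3.5; 1.41 -1.56 0.14 -3.5; 1.51 -1.47 0.14 -3.5; 1.59 -1.38 0.14 -3.5; 0 0 0 0; 0 0 0 0; 0 0 0 0",
)

```text
time_s: 30.97
tcp_pos: [0.6216, 0.2181, 0.1754]
ee_rot: [[1.0, 0.003, -0.004], [0.003, -1.0, -0.002], [-0.004, 0.002, -1.0]]
wrist_force: [0.0, -0.2, -2.2]
gripper_width: 0.639
gripper_force: 30.0
```

Run:
```python
from h import *
import pickle
c=cap("wrist"); pickle.dump(c,open("w10.pkl","wb")); s=sense(); print(s["tcp_pos"],s["ee_rot"][:2,:2].round(3).tolist(),s["gripper_width"])
cv2.imwrite("pics/w10.png",c["frame"])
t,sc=cap("top"),cap("scene"); pickle.dump((t,sc),open("t10.pkl","wb"))
p=s["tcp_pos"]; u=p[2]-.0107
print(proj(c,[[p[0]+.05,p[1]+.045,u+.006],[p[0]+.05,p[1]-.045,u+.006],[p[0]+.04,p[1]+.035,u+.006],[p[0]+.04,p[1]-.035,u+.006]]).round(1).tolist())
g=cv2.cvtColor(c["frame"],cv2.COLOR_BGR2GRAY)
print(g[150:260:3,320].tolist())
print(g[190:262:6,230:420:10].tolist())
```

```text
[0.62177641 0.21798058 0.17626017] [[1.0, 0.003], [0.003, -1.0]] 0.641989714445658
[[235.1, 157.1], [407.3, 157.4], [255.2, 176.0], [387.2, 176.2]]
[204, 203, 150, 251, 251, 250, 250, 250, 250, 251, 251, 250, 251, 250, 250, 251, 201, 203, 201, 201, 201, 200, 202, 201, 199, 202, 199, 202, 46, 12, 12, 11, 13, 3, 1, 18, 14]
[[34, 228, 227, 243, 251, 250, 250, 250, 250, 250, 250, 250, 251, 251, 251, 250, 227, 229, 127], [28, 199, 194, 201, 252, 252, 252, 252, 207, 252, 251, 252, 251, 251, 252, 203, 197, 205, 127], [29, 190, 197, 201, 197, 199, 200, 198, 205, 203, 201, 200, 209, 207, 196, 203, 199, 202, 124], [24, 199, 198, 202, 195, 201, 200, 197, 204, 203, 202, 204, 207, 204, 196, 200, 200, 206, 124], [29, 146, 197, 200, 194, 201, 199, 199, 203, 201, 201, 201, 207, 202, 194, 203, 201, 202, 125], [31, 121, 199, 200, 192, 201, 202, 195, 202, 200, 202, 201, 210, 202, 195, 202, 200, 205, 128], [26, 85, 198, 199, 195, 197, 198, 199, 203, 201, 201, 202, 206, 201, 195, 203, 202, 201, 122], [16, 37, 199, 115, 173, 197, 201, 199, 204, 201, 201, 201, 207, 203, 197, 133, 108, 195, 91], [17, 29, 6, 17, 66, 2, 6, 4, 9, 11, 11, 0, 14, 9, 26, 10, 5, 172, 31], [19, 16, 12, 15, 9, 7, 13, 12, 6, 9, 10, 16, 6, 9, 13, 12, 0, 128, 34], [23, 3, 9, 12, 6, 9, 11, 14, 12, 12, 10, 6, 10, 15, 6, 11, 10, 9, 29], [15, 7, 15, 14, 15, 17, 12, 14, 14, 17, 9, 17, 20, 11, 20, 12, 17, 11, 22]]
```

Run:
```python
from h import *
import pickle
c=pickle.load(open("w1.pkl","rb"));g=cv2.cvtColor(c["frame"],cv2.COLOR_BGR2GRAY)
print("row130",g[130,203:232].tolist()); print("row150",g[150,275:296].tolist()); print("row130R",g[130,275:296].tolist())
print("col250",g[160:190,250].tolist(),"lip",g[90:120,250].tolist())
c=pickle.load(open("w10.pkl","rb"));g=cv2.cvtColor(c["frame"],cv2.COLOR_BGR2GRAY).astype(int)
for v in(165,180): print(v,g[v,228:244].tolist(),g[v,400:414].tolist())
for u in(248,280,360,395): print(u,g[150:165,u].tolist())
```

```text
row130 [30, 34, 30, 32, 32, 56, 139, 210, 211, 209, 212, 216, 215, 216, 196, 97, 160, 255, 252, 251, 250, 253, 248, 106, 71, 85, 152, 223, 199]
row150 [177, 226, 243, 251, 250, 251, 251, 240, 222, 222, 222, 223, 220, 221, 221, 216, 156, 147, 216, 232, 229]
row130R [227, 243, 251, 250, 251, 251, 237, 216, 222, 225, 225, 224, 225, 227, 230, 206, 170, 198, 227, 231, 232]
col250 [217, 215, 215, 217, 218, 221, 197, 140, 189, 248, 251, 251, 251, 254, 188, 166, 217, 224, 221, 216, 217, 217, 218, 197, 103, 36, 33, 31, 33, 34] lip [30, 26, 24, 61, 184, 246, 245, 242, 241, 241, 241, 242, 244, 244, 244, 243, 243, 242, 241, 242, 243, 246, 240, 183, 121, 187, 221, 223, 223, 199]
165 [34, 31, 35, 34, 32, 29, 25, 42, 164, 246, 253, 251, 250, 251, 250, 251] [250, 250, 251, 250, 251, 249, 234, 223, 223, 223, 223, 223, 222, 223]
180 [29, 32, 33, 30, 31, 32, 31, 21, 27, 117, 233, 253, 251, 250, 251, 250] [250, 250, 251, 251, 252, 201, 131, 126, 125, 128, 125, 125, 123, 125]
248 [32, 28, 25, 29, 29, 49, 122, 242, 253, 251, 251, 250, 250, 251, 251]
280 [98, 95, 97, 87, 86, 86, 126, 245, 252, 251, 251, 250, 251, 250, 250]
360 [203, 203, 204, 202, 201, 182, 136, 195, 250, 252, 250, 250, 250, 250, 250]
395 [224, 226, 223, 225, 222, 201, 154, 240, 251, 251, 251, 250, 250, 250, 250]
```

Run:
```python
from h import *
import pickle
c=pickle.load(open("w1.pkl","rb"))
a=onz(c,[(217.3,130),(281.4,130),(250,175.3),(250,174)],.038);print(a.round(4)[:,:2].tolist())
print(onz(c,[(250,113.3),(250,93.7)],.046).round(4)[:,:2].tolist())
# yaw from box right edge & front edge
g=cv2.cvtColor(c["frame"],cv2.COLOR_BGR2GRAY).astype(int)
F=[(u,180+np.argmin(np.diff(g[180:192,u]))+.5) for u in range(225,280,6)]
q=onz(c,F,.038)[:,:2]; print(F[0],F[-1],np.degrees(np.polyfit(q[:,1],q[:,0],1)[0]))
T=[(u,88+np.argmax(np.diff(g[88:100,u]))+.5) for u in range(215,290,6)]
q=onz(c,T,.046)[:,:2]; print(np.degrees(np.polyfit(q[:,1],q[:,0],1)[0]),q[:,0].mean())
```

```text
[[0.6607, 0.269], [0.6599, 0.1732], [0.5918, 0.2244], [0.5938, 0.2242]]
[[0.6843, 0.2168], [0.7113, 0.2152]]
(225, np.float64(183.5)) (279, np.float64(183.5)) 0.4052634131367837
0.26465129120589315 0.7115037985492282
```

The pocket centre comes out near (0.645, 0.2205), and the plate is level and square. I'll lower it about 24 mm short, so its -x part lands on the rim and tilts the plate.

Call:
step_arm(
  targets="-0.05 -0.25 1 0.4; 0 0 2.5 0; 0 0 3 0; 0 0 2.5 0; 0 0 1.5 0; 0 0 1 0; 0 0 0.6 0; 0 0 0 0; 0 0 0 0; 0 0 0 0",
)

```text
time_s: 31.95
tcp_pos: [0.6234, 0.2218, 0.0584]
ee_rot: [[1.0, -0.003, 0.003], [-0.003, -1.0, 0.001], [0.003, -0.001, -1.0]]
wrist_force: [1.1, 0.5, -2.8]
gripper_width: 0.64
gripper_force: 30.0
```

Call:
step_arm(
  targets="0 0 0.2 0; 0 0 0.2 0; 0 0 0.2 0; 0 0 0 0; 0 0 0 0",
)

```text
time_s: 32.37
tcp_pos: [0.6223, 0.2212, 0.0507]
ee_rot: [[1.0, -0.003, -0.0], [-0.003, -1.0, -0.0], [-0.0, 0.0, -1.0]]
wrist_force: [-0.1, 0.2, -2.4]
gripper_width: 0.639
gripper_force: 30.0
```

Call:
step_arm(
  targets="0 0 0.15 0; 0 0 0.15 0; 0 0 0 0; 0 0 0 0",
)

```text
time_s: 32.7
tcp_pos: [0.6228, 0.2213, 0.0485]
ee_rot: [[1.0, -0.003, 0.001], [-0.003, -1.0, 0.0], [0.001, -0.0, -1.0]]
wrist_force: [-0.6, -0.4, 1.4]
gripper_width: 0.637
gripper_force: 30.0
```

Call:
step_arm(
  targets="0 0 0.15 0; 0 0 0.1 0; 0 0 0 0; 0 0 0 0",
)

```text
time_s: 33.03
tcp_pos: [0.6237, 0.2214, 0.0471]
ee_rot: [[1.0, -0.003, 0.003], [-0.003, -1.0, 0.001], [0.003, -0.001, -1.0]]
wrist_force: [-0.6, -1.2, 5.6]
gripper_width: 0.639
gripper_force: 30.0
```

Call:
step_arm(
  targets="0 0 0.1 0; 0 0 0.1 0; 0 0 0 0; 0 0 0 0",
)

```text
time_s: 33.37
tcp_pos: [0.6245, 0.2214, 0.0457]
ee_rot: [[1.0, -0.002, 0.005], [-0.002, -1.0, 0.001], [0.005, -0.001, -1.0]]
wrist_force: [1.0, -1.7, 6.1]
gripper_width: 0.639
gripper_force: 30.0
```

Call:
step_arm(
  targets="0 0 0.1 0; 0 0 0.05 0; 0 0 0 0; 0 0 0 0",
)

```text
time_s: 33.7
tcp_pos: [0.6248, 0.2214, 0.0451]
ee_rot: [[1.0, -0.002, 0.006], [-0.002, -1.0, 0.001], [0.006, -0.001, -1.0]]
wrist_force: [-0.0, -3.1, 10.0]
gripper_width: 0.646
gripper_force: 30.0
```

Run:
```python
from h import *
import pickle
c=cap("wrist"); pickle.dump(c,open("w11.pkl","wb")); s=sense(); p=s["tcp_pos"]; g=cv2.cvtColor(c["frame"],cv2.COLOR_BGR2GRAY).astype(int)
for zt in(.036,.040,.044,.05): print(zt,proj(c,[[p[0]+.05,p[1]+.045,zt],[p[0]+.05,p[1],zt],[p[0]+.05,p[1]-.045,zt]]).round(1).tolist())
print("lip edge",proj(c,[[.685,.2205,.046]]).round(1))
for u in(250,280,320,370,390): print(u,g[95:190,u].tolist())
```

```text
0.036 [[237.3, 156.5], [320.5, 156.2], [403.9, 156.0]]
0.04 [[235.3, 157.4], [320.5, 157.1], [405.8, 156.9]]
0.044 [[233.3, 158.4], [320.5, 158.0], [407.8, 157.9]]
0.05 [[230.1, 159.9], [320.4, 159.6], [410.9, 159.4]]
lip edge [[322.3 138.3]]
250 [243, 243, 243, 243, 244, 244, 243, 243, 242, 243, 242, 242, 244, 244, 246, 246, 247, 246, 245, 245, 245, 244, 245, 244, 244, 244, 244, 245, 245, 243, 244, 244, 243, 242, 242, 244, 245, 245, 245, 246, 245, 245, 243, 232, 202, 216, 230, 253, 254, 254, 254, 254, 254, 254, 254, 254, 254, 254, 254, 254, 254, 254, 254, 255, 229, 198, 253, 255, 254, 254, 254, 254, 254, 253, 254, 254, 254, 255, 253, 237, 194, 171, 157, 152, 166, 202, 238, 251, 255, 254, 254, 254, 254, 255, 238]
280 [244, 244, 243, 243, 243, 244, 243, 244, 243, 242, 243, 244, 245, 245, 245, 246, 247, 246, 245, 245, 245, 246, 244, 244, 244, 243, 244, 244, 245, 244, 244, 244, 243, 242, 243, 243, 245, 245, 246, 246, 245, 245, 244, 233, 198, 162, 225, 239, 238, 236, 236, 238, 236, 237, 237, 238, 241, 156, 44, 23, 35, 52, 66, 44, 82, 191, 255, 255, 254, 254, 254, 254, 254, 254, 254, 254,
[... 803 characters left out ...]
 218, 234, 232, 234, 235, 234, 234, 234, 235, 235, 239, 153, 45, 16, 39, 49, 59, 33, 93, 253, 255, 254, 254, 254, 254, 254, 254, 254, 254, 254, 254, 254, 254, 254, 254, 254, 254, 254, 254, 254, 254, 254, 254, 254, 253, 254, 254, 253, 254]
390 [242, 241, 240, 240, 240, 239, 239, 240, 240, 242, 242, 242, 244, 243, 243, 243, 243, 242, 243, 242, 242, 242, 241, 241, 241, 240, 241, 241, 241, 240, 241, 239, 240, 241, 241, 242, 243, 243, 244, 244, 244, 244, 242, 231, 202, 131, 90, 89, 95, 89, 91, 93, 91, 93, 92, 90, 87, 92, 93, 90, 94, 95, 97, 98, 121, 250, 255, 254, 254, 254, 254, 254, 254, 254, 254, 255, 253, 234, 169, 139, 137, 137, 139, 138, 136, 136, 134, 135, 165, 245, 255, 254, 254, 255, 240]
```

Call:
step_arm(
  targets="0.3 0 0 0; 0.3 0 0 0; 0.3 0 0 0; 0 0 0 0; 0 0 0 0",
)

```text
time_s: 34.17
tcp_pos: [0.632, 0.2215, 0.0447]
ee_rot: [[1.0, -0.002, 0.002], [-0.002, -1.0, 0.0], [0.002, -0.0, -1.0]]
wrist_force: [-5.2, -0.9, 11.3]
gripper_width: 0.641
gripper_force: 30.0
```

Call:
step_arm(
  targets="0.3 0 0 0; 0.3 0 0 0; 0 0 0 0; 0 0 0 0",
)

```text
time_s: 34.5
tcp_pos: [0.6381, 0.2215, 0.0444]
ee_rot: [[1.0, -0.002, 0.002], [-0.002, -1.0, 0.001], [0.002, -0.001, -1.0]]
wrist_force: [-3.5, -0.9, 9.1]
gripper_width: 0.641
gripper_force: 30.0
```

Call:
step_arm(
  targets="0.3 0 0 0; 0.3 0 0 0; 0 0 0 0; 0 0 0 0",
)

```text
time_s: 34.83
tcp_pos: [0.6435, 0.2215, 0.0438]
ee_rot: [[1.0, -0.003, 0.001], [-0.003, -1.0, 0.0], [0.001, -0.0, -1.0]]
wrist_force: [-3.6, -0.0, 6.2]
gripper_width: 0.638
gripper_force: 30.0
```

Call:
step_arm(
  targets="0.2 0 0 0; 0.2 0 0 0; 0 0 0 0; 0 0 0 0",
)

```text
time_s: 35.17
tcp_pos: [0.6476, 0.2214, 0.0433]
ee_rot: [[1.0, -0.003, 0.001], [-0.003, -1.0, 0.0], [0.001, -0.0, -1.0]]
wrist_force: [-2.8, 0.0, 5.0]
gripper_width: 0.637
gripper_force: 30.0
```

Call:
step_arm(
  targets="0.15 0 0 0; 0 0 0.1 0; 0 0 0.1 0; 0 0 0 0; 0 0 0 0",
)

```text
time_s: 35.58
tcp_pos: [0.6475, 0.2213, 0.0407]
ee_rot: [[1.0, -0.003, -0.002], [-0.003, -1.0, -0.0], [-0.002, 0.0, -1.0]]
wrist_force: [-6.6, 0.5, 6.4]
gripper_width: 0.637
gripper_force: 30.0
```

Call:
step_arm(
  targets="0 0 0.1 0; 0 0 0.1 0; 0 0 0 0; 0 0 0 0",
)

```text
time_s: 35.92
tcp_pos: [0.6475, 0.2213, 0.0401]
ee_rot: [[1.0, -0.003, -0.002], [-0.003, -1.0, -0.001], [-0.002, 0.001, -1.0]]
wrist_force: [-8.6, 0.5, 12.2]
gripper_width: 0.645
gripper_force: 30.0
```

Call:
step_arm(
  targets="-0.15 0 0 0; 0 0 0 0; 0 0 0 0; 0 0 0 0; 0 0 0 0; 0 0 0 0; 0 0 0 0; 0 0 0 0; 0 0 0 0; 0 0 0 0",
  claw=8,
)

```text
time_s: 36.75
tcp_pos: [0.6476, 0.221, 0.0382]
ee_rot: [[1.0, -0.003, 0.0], [-0.003, -1.0, -0.0], [0.0, 0.0, -1.0]]
wrist_force: [0.3, -2.9, 1.1]
gripper_width: 0.919
gripper_force: 1.0
```

Call:
step_arm(
  targets="0 0 -0.5 0; 0 0 -1 0; 0 0 -2 0; 0 0 -3 0; 0 0 -4 0; 0 0 -4 0; 0 0 -4 0; 0 0 -4 0; 0 0 -3 0; 0 0 0 0; 0 0 0 0; 0 0 0 0",
)

```text
time_s: 37.75
tcp_pos: [0.6468, 0.2214, 0.2929]
ee_rot: [[1.0, -0.003, -0.0], [-0.003, -1.0, 0.001], [-0.0, -0.001, -1.0]]
wrist_force: [-0.5, 0.5, -1.0]
gripper_width: 0.918
gripper_force: 0.0
```

Run:
```python
from h import *
import pickle
c=cap("wrist"); t=cap("top"); pickle.dump((c,t),open("w12.pkl","wb")); s=sense(); print(s["tcp_pos"])
a=cv2.resize(c["frame"][60:240,190:450],None,fx=2.2,fy=2.2,interpolation=cv2.INTER_CUBIC)
b=cv2.resize(t["frame"][180:275,225:420],None,fx=800/195*.71,fy=800/195*.71*.6/.6,interpolation=cv2.INTER_CUBIC)
W=max(a.shape[1],b.shape[1]); im=np.zeros((min(600,a.shape[0]+b.shape[0]),W,3),np.uint8); im[:a.shape[0],:a.shape[1]]=a; bb=b[:im.shape[0]-a.shape[0]]; im[a.shape[0]:a.shape[0]+len(bb),:bb.shape[1]]=bb
cv2.imwrite("pics/w12.png",im);print(im.shape)
# plate-home predictions
for n,z in(("plate corners",.036),):
  print(proj(c,[[.6465+sx*.05,.2205+sy*.045,z] for sx,sy in((-1,1),(-1,-1))]).round(1).tolist(),"rim",proj(c,[[.593,.269,.038],[.593,.173,.038],[.685,.22,.046]]).round(1).tolist())
```

```text
[0.64665518 0.22108264 0.291291  ]
(600, 572, 3)
[[289.1, 206.9], [354.8, 206.7]] rim [[286.5, 209.8], [356.7, 209.5], [322.1, 142.0]]
```

View pics/w12.png

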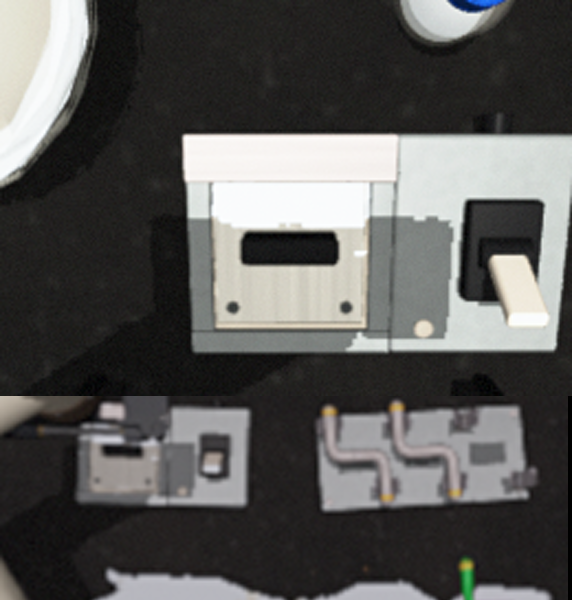

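The plate lies flat under the lip and inside the rim, with the rim line at crop v≈330 and the plate edge at v≈326. Both tubes sit in their rests. The toggle is off, with its tip at crop (527,320). Now I'll close the fingers and switch it on from the -x side.

Call:
step_arm(
  targets="-1.87 3.1 0 0; -1.87 3.1 0 0; -1.87 3.1 0 0; -1.87 3.2 0 0; 0 0 0 0; 0 0 0 0; 0 0 0 0; 0 0 0 0; 0 0 0 0; 0 0 0 0; 0 0 0 0; 0 0 0 0",
  claw=0,
)

```text
time_s: 38.85
tcp_pos: [0.5724, 0.0969, 0.2925]
ee_rot: [[1.0, -0.003, -0.0], [-0.003, -1.0, -0.0], [-0.0, 0.0, -1.0]]
wrist_force: [0.4, -0.1, 0.5]
gripper_width: 0.092
gripper_force: 0.0
```

Call:
step_arm(
  targets="0 0 3 0; 0 0 3.5 0; 0 0 3.5 0; 0 0 3.5 0; 0 0 3 0; 0 0 2 0; 0 0 1 0; 0 0 0.5 0; 0 0 0 0; 0 0 0 0; 0 0 0 0",
)

```text
time_s: 39.77
tcp_pos: [0.5734, 0.0969, 0.0946]
ee_rot: [[1.0, -0.003, 0.003], [-0.003, -1.0, 0.001], [0.003, -0.001, -1.0]]
wrist_force: [0.5, 0.2, 1.0]
gripper_width: 0.005
gripper_force: 0.0
```

```bash
cat > chk.py <<'E'
from h import *
import pickle
t0=pickle.load(open("w12.pkl","rb"))[1]; t=cap("top"); 
m=lambda x:cv2.cvtColor(x["frame"],cv2.COLOR_BGR2GRAY)
print("rack diff",cv2.absdiff(m(t),m(t0))[182:222,330:412].mean(),"bay diff",cv2.absdiff(m(t),m(t0))[196:218,254:281].mean())
print(ends(t,(325,175,415,225)),ends(t0,(325,175,415,225)))
g=t["frame"]; print("toggle col",cv2.cvtColor(g,cv2.COLOR_BGR2GRAY)[185:212,298].tolist())
E
python3 chk.py
```

```text
rack diff 2.2176829268292684 bay diff 44.16498316498316
[([361.0, 183.5], 10)] [([361.0, 183.5], 10)]
toggle col [168, 172, 169, 168, 169, 172, 166, 137, 115, 109, 97, 86, 84, 82, 85, 84, 86, 86, 87, 86, 86, 85, 85, 84, 81, 85, 94]
```

Call:
step_arm(
  targets="1 0 0 0; 1 0 0 0; 1 0 0 0; 1 0 0 0; 1 0 0 0; 1 0 0 0; 0.9 0 0 0; 0 0 0 0; 0 0 0 0",
)

```text
time_s: 40.57
tcp_pos: [0.6415, 0.0962, 0.0932]
ee_rot: [[1.0, -0.004, 0.001], [-0.004, -1.0, 0.0], [0.001, -0.0, -1.0]]
wrist_force: [-0.8, 0.5, 0.4]
gripper_width: 0.002
gripper_force: 0.0
```

Call:
step_arm(
  targets="-1 0 0 0; -1 0 0 0; -1 0 -1 0; -1 0 -3 0; 0 0 -4 0; 0 0 -4 0; 0 0 -4 0; 0 0 -4 0; -3 0 -3 0; -3 0 0 0; -2 0 0 0; 0 0 0 0",
)

```text
time_s: 41.57
tcp_pos: [0.5181, 0.0962, 0.3244]
ee_rot: [[1.0, -0.002, 0.002], [-0.002, -1.0, 0.002], [0.002, -0.002, -1.0]]
wrist_force: [0.1, -0.8, 0.1]
gripper_width: 0.008
gripper_force: 0.0
```

Call:
step_arm(
  targets="-2 3.5 0 0; -2 3.5 0 0; -2 3.5 0 0; 0 3.5 0 0; 0 3.5 0 0; 0 0 0 0; 0 0 0 0",
)

```text
time_s: 42.15
tcp_pos: [0.4606, -0.0797, 0.3222]
ee_rot: [[1.0, -0.007, -0.0], [-0.007, -1.0, 0.0], [-0.0, -0.0, -1.0]]
wrist_force: [0.6, -0.0, -0.6]
gripper_width: 0.004
gripper_force: 0.0
```

```bash
python3 chk.py
python3 - <<'E'
from h import *
import pickle
a=pickle.load(open("top.pkl","rb")); b=cap("top"); s,s0=cap("scene"),pickle.load(open("scene.pkl","rb")); print(sense()["tcp_pos"])
G=lambda c:cv2.cvtColor(c["frame"],cv2.COLOR_BGR2GRAY)
print("on at start",G(a)[188:210:2,294:304:2].tolist()); print("now",G(b)[188:210:2,294:304:2].tolist())
p=proj(s,[[.67,.096,.105],[.614,.096,.105]]).round().astype(int); print(p)
for u,v in p: print(G(s0)[v-3:v+6:2,u-3:u+4:2].tolist(),G(s)[v-3:v+6:2,u-3:u+4:2].tolist())
E
```

```text
rack diff 2.545121951219512 bay diff 41.831649831649834
[([361.0, 183.4], 9)] [([361.0, 183.5], 10)]
toggle col [168, 173, 169, 169, 169, 180, 191, 180, 171, 171, 171, 169, 168, 172, 167, 100, 26, 36, 61, 68, 67, 61, 85, 146, 174, 176, 175]
[ 0.46120371 -0.07760663  0.32217016]
on at start [[174, 174, 171, 173, 173], [177, 190, 183, 177, 174], [154, 181, 183, 166, 162], [84, 168, 173, 157, 53], [75, 165, 173, 158, 58], [64, 163, 175, 166, 56], [55, 94, 102, 95, 45], [59, 45, 37, 34, 52], [69, 67, 70, 71, 61], [64, 58, 62, 61, 53], [170, 151, 151, 132, 123]]
now [[171, 169, 168, 169, 169], [174, 186, 180, 173, 171], [152, 178, 179, 163, 159], [81, 165, 170, 153, 52], [74, 161, 170, 155, 56], [60, 161, 172, 162, 54], [54, 92, 99, 94, 46], [59, 44, 33, 33, 51], [67, 68, 66, 67, 59], [63, 58, 60, 59, 52], [167, 148, 148, 129, 120]]
[[303 167]
 [292 177]]
[[46, 46, 49, 49], [138, 145, 76, 49], [201, 223, 214, 88], [211, 212, 172, 62], [209, 210, 156, 133]] [[46, 43, 41, 46], [44, 48, 48, 45], [52, 43, 43, 49], [58, 66, 45, 48], [47, 52, 61, 59]]
[[168, 169, 168, 167], [170, 168, 169, 157], [173, 172, 159, 117], [170, 154, 79, 55], [127, 61, 47, 46]] [[165, 115, 37, 42], [173, 158, 89, 43], [172, 175, 152, 50], [172, 153, 78, 35], [129, 61, 45, 37]]
```

Run:
```python
from h import *
b=cap("top"); g=cv2.cvtColor(b["frame"],cv2.COLOR_BGR2GRAY); print("rib exp",proj(b,[[.6465,.2205+.028,.066],[.6465,.2205-.028,.066]]).round(1).tolist())
for v in range(186,218,3): print(v,g[v,252:286:2].tolist())
w=cap("wrist"); h=cv2.cvtColor(w["frame"],cv2.COLOR_BGR2GRAY)
P=[[.6465,.2205,.066],[.6465,.249,.066],[.6465,.192,.066],[.6065,.2555,.036],[.6065,.1855,.036],[.6265,.2205,.036]]
for p,(u,v) in zip(P,proj(w,P).round().astype(int)): print(p,u,v, h[v-4:v+5:2,u-4:u+5:2].tolist() if 4<=u<636 and 4<=v<396 else None)
```

```text
rib exp [[259.4, 197.5], [273.7, 197.9]]
186 [119, 188, 187, 188, 188, 188, 188, 188, 188, 188, 188, 187, 187, 185, 187, 180, 158]
189 [89, 148, 156, 164, 172, 173, 172, 181, 186, 187, 183, 182, 180, 182, 181, 173, 153]
192 [97, 167, 170, 199, 199, 199, 199, 200, 199, 199, 199, 199, 200, 198, 169, 169, 160]
195 [120, 162, 178, 200, 192, 192, 193, 193, 194, 193, 192, 198, 199, 188, 167, 168, 163]
198 [129, 161, 181, 197, 89, 51, 56, 57, 58, 59, 49, 160, 199, 189, 167, 172, 174]
201 [148, 161, 176, 201, 191, 152, 151, 150, 143, 138, 135, 183, 200, 187, 169, 168, 173]
204 [149, 164, 174, 198, 198, 198, 199, 198, 199, 199, 198, 198, 199, 174, 169, 147, 174]
207 [143, 166, 174, 190, 198, 198, 198, 197, 198, 198, 198, 197, 195, 162, 169, 149, 174]
210 [148, 170, 182, 190, 196, 194, 195, 198, 198, 199, 200, 193, 177, 177, 172, 137, 176]
213 [156, 168, 172, 180, 180, 179, 181, 177, 173, 166, 163, 164, 167, 172, 147, 121, 175]
216 [100, 102, 98, 99, 101, 111, 121, 128, 137, 140, 133, 149, 173, 175, 178, 140, 161]
[0.6465, 0.2205, 0.066] 73 19 [[32, 32, 34, 31, 32], [34, 31, 31, 31, 31], [30, 34, 28, 34, 31], [38, 32, 33, 32, 34], [33, 35, 32, 30, 32]]
[0.6465, 0.249, 0.066] 50 20 [[198, 199, 161, 25, 28], [199, 197, 168, 33, 32], [197, 195, 198, 40, 28], [193, 197, 199, 66, 31], [196, 196, 199, 104, 19]]
[0.6465, 0.192, 0.066] 96 19 [[25, 23, 7, 21, 107], [33, 23, 12, 3, 4], [34, 27, 9, 10, 3], [39, 25, 17, 2, 13], [31, 25, 14, 5, 8]]
[0.6065, 0.2555, 0.036] 70 60 [[189, 143, 182, 251, 249], [117, 105, 103, 237, 249], [184, 100, 95, 243, 249], [251, 236, 200, 251, 249], [249, 250, 251, 250, 249]]
[0.6065, 0.1855, 0.036] 121 59 [[245, 161, 198, 250, 250], [222, 106, 102, 183, 251], [235, 110, 104, 163, 251], [251, 247, 169, 248, 250], [249, 250, 251, 250, 250]]
[0.6265, 0.2205, 0.036] 93 43 [[249, 249, 249, 249, 249], [249, 249, 249, 249, 249], [250, 249, 249, 249, 249], [249, 249, 249, 250, 249], [250, 250, 249, 249, 249]]
```

The plate's rib and screw holes are where they should be when it's home. The tubes haven't moved, and the toggle looks the same as it did at the start (on). Handing in.

```bash
python3 -c "
from h import *
print(r.finish_job())"
```

```text
the job is handed in; nothing more can be done
None
```

The job is handed in: isolator switched off, both tubes laid in rest_2 and rest_3, the cover plate refitted under the lip, then the isolator switched back on; I found only two tubes on the bench, and the judge gave no verdict.

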